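# Pack and wedge the overhanging foot of a finned coil

### The arm

A 6-joint arm with a two-finger parallel gripper is mounted at the origin on the work surface. World frame = base frame: x ahead of the robot, y to its left, z up, the work surface at z = 0. Lengths are in m, angles in rad, forces in N, time in s.
With the tool pointing down it reaches from about 0.325 to 0.9 m from the base axis. Payload 6.1 kg.
Tool frame: the origin (TCP) lies at the very end of the fingers, on their centre line; the grasp point (between the pads) lies 19 mm behind it; z points along the fingers, x is the direction in which the jaws open and shut, and the axes are right-handed (so a half turn about z gives the same grasp; the last joint's range is limited). The gripper opens to 85 mm and grips with 20 to 120 N. Pads are 22 mm wide; open, the fingers measure 114 mm over their backs; the gripper's body (76 mm by 85 mm) begins 54 mm behind the grasp point. The pads swing forward as they close: fully open they stand 13 mm farther back than shut.
Start: joints at [1.152, 0.22, 1.526, -0, 1.395, -0.126], TCP at [0.18, 0.598, 0.205] pointing down, gripper open.
Joint ranges: [-2.98, 2.98], [-0.91, 2.08], [0.09, 2.57], [-1.24, 4.39], [0.2, 2.65], [-2.68, 2.68]. Speed limits (rad/s): [2.57, 2.57, 3.01, 3.14, 3.14, 3.14].

### API

Orientations are given as a rotation vector (axis times angle).
In Python, from workcell import arm gives the robot as it stands.
- The arm moves only by the shell command python3 -m handwheel 'ROWS' [FORCE]. ROWS is JSON, a list of rows, each an object of numbers: "ax", "ay", "az": the turn, a rotation vector about the tool's x, y, z in degrees; "tx", "ty", "tz": the shift along the tool's x, y, z in mm; "grip": the closure, from 0 (fully open) to 1 (shut). In form: [{"ax": .., "ay": .., "az": .., "tx": .., "ty": .., "tz": .., "grip": ..}, ...]. A call has 1 to 10 rows; each row shifts and turns the commanded pose from where the row before left it, along the tool's axes as they then stand; what a row does not reach is not made up. A row lasts 1/12 s, in which the tool goes at most 41.7 mm and 7.16 degrees, less where a joint would pass 70% of its speed; a pose out of reach is approached as far as the arm can. A call is refused whole if a number of a shift passes 41.7 or a number of a turn 7.16, either way. A call with a gripper value outside its range is refused whole. The fingers move at their own pace and stop on an object; FORCE is the grip in N (left out, the last holds). Time passes only in rows, so rows that do not move let the fingers close. It gives the time, the measured TCP pose, the force and the opening at its end, in the units of the state.
- arm.get_obs(): the state, without advancing time (a new reading comes with each control period).
- arm.capture(name): name is "side" or "top"; returns the picture (420x560x3 uint8, red, green, blue); there is no depth.
- arm.get_calibration(name): a dict with "vertical_fov" (degrees; the focal length in pixels is half the picture's height over the tangent of half this angle, whatever the lens; pixels are square), "cx", "cy" (the principal point, pixels), "R" (3x3) and "t" (3): a world point X has camera coordinates R X + t. Camera axes: x right, y down, z forward; pixel columns grow to the right and rows downward; lengths in m; the calibration is good to about 2 mm. A picture is of the moment at which its call begins. get_calibration takes no time and is no camera call.
- arm.finish_job(): hands the job in, once; it reports no verdict.
The state is a dict: "clock": time; "joint_pos": joint angles; "qvel": joint speeds; "effort": joint torques, N m; "position": TCP position; "tool_rot": TCP orientation; "ft_force": force on the tool from outside, world axes, zero at the start; "wrist_torque": the same for the moment, N m; "opening": finger opening in m.
Only numpy, scipy, OpenCV 4.12 (cv2) and the standard library are available. Lean on these libraries where they do the work, as an engineer would, in place of code of your own. Each camera call takes 0.05 s, during which the arm holds its last target.

### The job

The foot of the finned coil hangs clear above the green steel shoe. Slide blue packers in under the foot, stacked flat and each fully home against the shoe's back stop, until the gap left is one that the yellow wedge can fill; then push the wedge in on top of them, thin end first and lying flat, until you feel it tighten under the foot, without jacking the coil up off its bearers. Finish while still gripping the wedge and leaning on it so that it stays tight, and leave the gauges, the wrench and the screwdriver where they are.

Things in the scene. Friction and masses are not known exactly. Their poses are not given: they have to be found in the camera images.
- shoe: Fixed green steel shoe, 80 mm wide (its x), 112 mm deep (its y), under the coil's foot. Origin: middle of its outer (+y) face, 45 mm below the flat seat on top. The seat runs from the outer face at y = 0 inward to y = -100 mm, where a back stop 12 mm thick rises 12 mm above the seat. Its +y axis points level out of the gap, away from the coil, so things are slid in along -y. How far it is let into the desk differs each time, so the seat stands 33 to 45 mm above the desk
- seat_edge (a point): Middle of the outer edge of the shoe's seat, at seat height, 15 mm farther out (along the shoe's +y) than foot_edge and within 10 mm of it sideways
- foot_edge (a point): Middle of the outer lower edge of the coil's foot, 60 mm above the desk while the coil rests on its bearers. The gap to be packed is the height of this point above the seat, 15 to 27 mm. The foot is a level steel plate, 110 mm wide, 5 mm thick, reaching 69 mm out from the coil's end plate, which rises 155 mm above the foot; the shoe sticks out 15 mm beyond its edge
- coil: Finned coil block with steel end plates, 310 mm long, 130 mm wide, 160 mm high, 5.5 kg, lying on two wooden bearers on the desk, away from the shoe towards -y. Only its weight holds it down: it tips up about its far lower edge, 385 mm from the foot's edge, when the foot is pushed up with more than about 24 N. Origin at foot_edge, axes as the shoe's
- packer1: Loose flat blue plastic packer, 40 mm (its x) by 135 mm (its y) by 8 mm thick, 35 g. Origin: centre of its underside. It starts flat on the desk, its y axis within 0.25 rad of the world's. Home on the seat it reaches from the back stop to 35 mm beyond the shoe's outer face
- packer2: Another such packer
- packer3: A third such packer; at most two are needed
- wedge: Loose yellow plastic wedge, 40 mm wide (its x), 122 mm long (its y), 45 g. Origin: centre of its flat underside. At its thin end (-y) it is 2 mm thick; it rises evenly over 77 mm to 13.5 mm, and the last 45 mm at the +y end is a level tail 13.5 mm thick to hold it by. It fills gaps from about 3 to 13 mm. It starts flat on the desk, its thin end within 0.25 rad of the world's -y
- wedge_tip (a point): Middle of the wedge's thin edge, at underside height, 61 mm from its origin along its -y. A steady push of 5 to 15 N tightens the wedge under the foot; drawn back by a millimetre it is slack again.
- gauges: Bystander: brass gauge manifold with a blue and a red dial, 125 by 120 by 26 mm, lying on the desk. Origin: under the middle of the brass block
- wrench: Bystander: steel wrench, 200 mm long, lying on the desk. Origin: centre of its underside
- screwdriver: Bystander: screwdriver with a red handle, 180 mm long, lying on the desk. Origin: centre of its underside
Not all that is in view belongs to the job. What is shaped like the packer3 but pink or turquoise is not meant. Of the things like the wedge, leave any that is pink; of the rest the larger one is meant.

How it is judged:
By the outcome, as a careful person would: the job done as asked, in the order asked, and still so for the second after the job is handed in, while the arm keeps its last pose, push and grip.
It also fails if it takes over 67 s, if anything falls off the work surface, if the arm or the gripper's body presses on something with over 40 N, if the wrist force passes 120 N, or if a joint passes its speed limit or range.

## Working session

There is one attempt and no reset: what is moved stays moved. The work goes in short steps, Python scripts to look and compute and a shell command to move; the robot and the scene stay as the last step left them, time stands still between calls to the robot, and variables do not carry over. Pictures are saved under pics/ and viewed, and the job is handed in when it is done.

```bash
ls; mkdir -p pics
python3 - <<'E'
from workcell import arm
import cv2
for n in ("side","top"):
    im=arm.capture(n); cv2.imwrite(f"pics/{n}0.png",im[:,:,::-1])
    c=arm.get_calibration(n); print(n,c)
print(arm.get_obs())
E
```

```text
pics
side {'vertical_fov': 47.00353174672874, 'cx': 283.40187550553344, 'cy': 220.3789568518429, 'R': array([[ 0.80359634, -0.5947582 , -0.02226221],
       [-0.40253145, -0.51555958, -0.75641705],
       [ 0.43840774,  0.61681522, -0.65371067]]), 't': array([-0.31255629,  0.36085756,  0.61282864])}
top {'vertical_fov': 45.092632665548464, 'cx': 283.35031957097846, 'cy': 204.56143604688754, 'R': array([[ 9.91017107e-04, -9.99756585e-01, -2.20406099e-02],
       [-9.85937425e-01,  2.70640946e-03, -1.67092996e-01],
       [ 1.67111974e-01,  2.18962542e-02, -9.85694751e-01]]), 't': array([0.20624549, 0.55101264, 1.04792593])}
{'clock': 0.1, 'joint_pos': array([ 1.15193231e+00,  2.21169144e-01,  1.52747837e+00, -7.36185532e-06,
        1.39468217e+00, -1.26067584e-01]), 'qvel': array([ 5.92581633e-04, -2.46649018e-03, -1.14261664e-03, -8.06755799e-05,
        2.59368010e-03,  5.53034552e-04]), 'effort': array([ 4.16470575e-04, -4.98249722e+01, -3.90546191e+01, -2.31767917e-04,
        5.75595419e-03, -2.59962697e-06]), 'position': array([0.1801448 , 0.59787372, 0.20400481]), 'tool_rot': array([ 2.52104189e+00,  1.87311284e+00, -2.37113959e-03]), 'ft_force': array([-0.42509211, -0.0757804 ,  0.07128655]), 'wrist_torque': array([ 0.03695377,  0.02892757, -0.02989024]), 'opening': 0.08524439352405984}
```

View pics/side0.png

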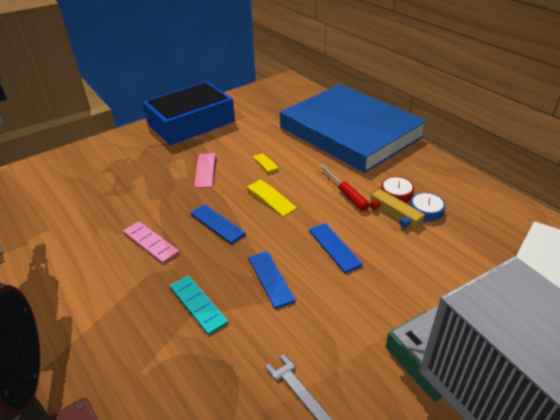

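View pics/top0.png

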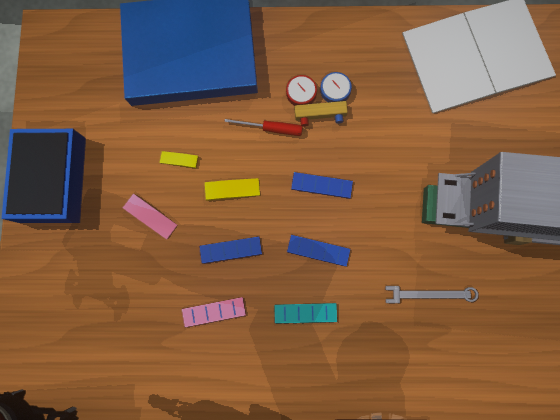

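```bash
cat > h.py <<'E'
import numpy as np, cv2
from workcell import arm
from scipy.spatial.transform import Rotation as Ro
def cal(n):
    c=arm.get_calibration(n); f=210/np.tan(np.radians(c['vertical_fov'])/2)
    return f,c['cx'],c['cy'],np.array(c['R']),np.array(c['t'])
def bp(n,uv,z):
    f,cx,cy,R,t=cal(n); uv=np.atleast_2d(uv).astype(float)
    d=np.c_[(uv[:,0]-cx)/f,(uv[:,1]-cy)/f,np.ones(len(uv))]@R
    C=-R.T@t; s=(z-C[2])/d[:,2]; return C+d*s[:,None]
def pr(n,X):
    f,cx,cy,R,t=cal(n); p=np.atleast_2d(X)@R.T+t
    return np.c_[f*p[:,0]/p[:,2]+cx,f*p[:,1]/p[:,2]+cy]
E
python3 - <<'E'
from h import *
im=cv2.imread("pics/top0.png"); hsv=cv2.cvtColor(im,cv2.COLOR_BGR2HSV)
def find(lo,hi,h,name):
    m=cv2.inRange(hsv,lo,hi)
    cs,_=cv2.findContours(m,cv2.RETR_EXTERNAL,cv2.CHAIN_APPROX_NONE)
    for c in cs:
        if 150<cv2.contourArea(c)<6000:
            px=c[:,0].mean(0); W=bp("top",c[:,0],h)[:,:2]*1000
            r=cv2.minAreaRect(W.astype(np.float32)); print(name,px.round(),[np.round(a,1) for a in r])
find((105,120,70),(125,255,255),.008,"blue"); find((20,150,120),(35,255,255),.010,"yel")
find((55,80,20),(85,255,255),.04,"green")
cr=lambda n,x0,y0,x1,y1,k:cv2.resize(cv2.imread(f"pics/{n}0.png")[y0:y1,x0:x1],None,fx=k,fy=k,interpolation=cv2.INTER_CUBIC)
cv2.imwrite("pics/c1.png",cr("top",400,140,520,260,5)); cv2.imwrite("pics/c2.png",cr("side",370,270,510,410,4))
cv2.imwrite("pics/c3.png",cr("top",110,130,370,340,3))
E
```

```text
blue [230. 250.] [array([457.1, 324.7]), array([ 38.9, 133.9]), np.float64(8.8)]
blue [318. 250.] [array([455.7, 129.6]), array([133.8,  39.1]), np.float64(76.4)]
blue [322. 185.] [array([603.4, 120.5]), array([133.6,  39.3]), np.float64(80.9)]
blue [ 37. 174.] [array([632.6, 772.3]), array([149.4, 212.3]), np.float64(89.9)]
yel [231. 188.] [array([595.8, 323.8]), array([ 41.5, 124.3]), np.float64(4.5)]
yel [178. 159.] [array([665. , 448.1]), array([85.1, 29.6]), np.float64(82.3)]
yel [321. 109.] [array([782.7, 120.8]), array([ 28.6, 120.2]), np.float64(4.8)]
green [431. 203.] [array([ 556. , -114.8]), array([20.2, 78.2]), np.float64(84.5)]
```

View pics/c1.png

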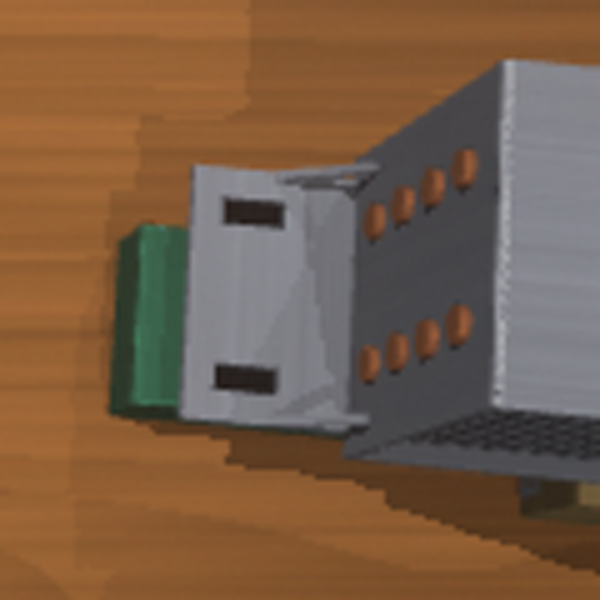

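View pics/c2.png

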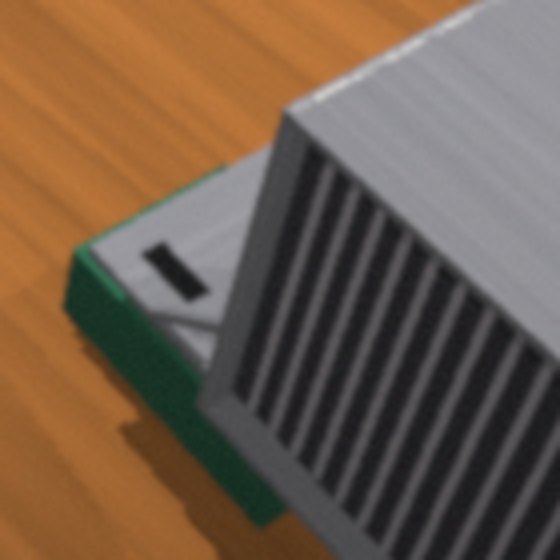

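View pics/c3.png

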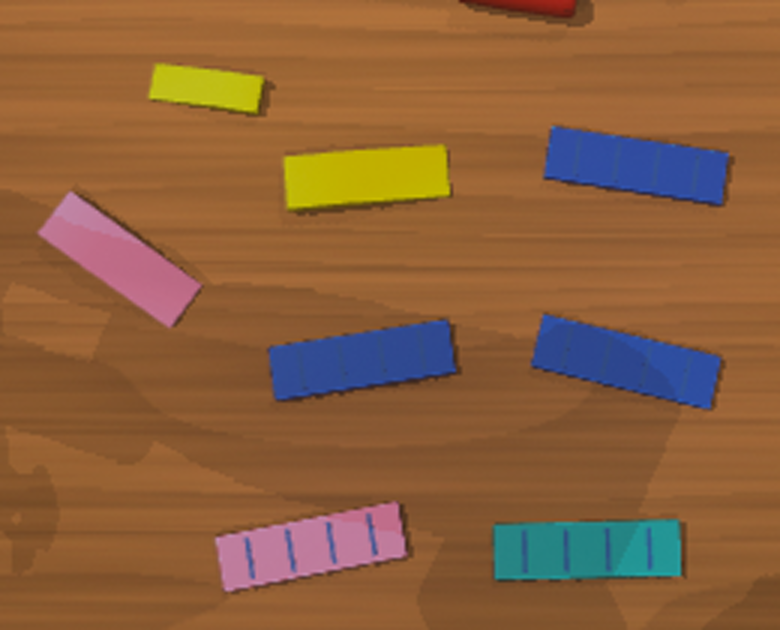

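```bash
python3 - <<'E'
from h import *
a=bp("top",[(438.6,173.4),(436.2,223.6)],.065); print(a*1e3, np.linalg.norm(a[0]-a[1])*1e3, np.degrees(np.arctan2(*(a[0]-a[1])[[1,0]])),a.mean(0))
for z in (.033,.036,.039,.042,.045):
    b=bp("top",[(429,185.2),(426.8,222.5)],z); print(z,(b*1e3).round(1).tolist(), np.linalg.norm(b[0]-b[1])*1e3,np.degrees(np.arctan2(*(b[0]-b[1])[[1,0]])), b.mean(0))
d=bp("top",[(424,187.5),(422,222)],0);print(d*1e3)
# side: left corner of seat
for z in (.033,.036,.039,.042,.045):
    print(z,bp("side",[(370+85/4,270+247/4)],z)*1e3, bp("side",[(370+68/4,270+303/4)],0)*1e3)
R=Ro.from_rotvec(arm.get_obs()['tool_rot']).as_matrix();print(R.round(3))
E
python3 - <<'E'
import cv2
im=cv2.imread("pics/side0.png");cv2.imwrite("pics/c4.png",cv2.resize(im[310:370,375:435],None,fx=10,fy=10,interpolation=cv2.INTER_CUBIC))
im=cv2.imread("pics/top0.png");cv2.imwrite("pics/c5.png",cv2.resize(im[170:235,415:475],None,fx=9,fy=9,interpolation=cv2.INTER_CUBIC))
E
```

```text
[[ 615.23118751 -127.27539847   65.        ]
 [ 506.84044977 -116.8332225    65.        ]] 108.89256663105253 -5.502794182193652 [ 0.56103582 -0.12205431  0.065     ]
0.033 [[596.2, -114.3, 33.0], [513.5, -105.6, 33.0]] 83.14251952508188 -5.953961452414299 [ 0.55480948 -0.10994949  0.033     ]
0.036 [[595.5, -113.5, 36.0], [513.1, -104.9, 36.0]] 82.91505403710784 -5.953961452414295 [ 0.55429823 -0.10915142  0.036     ]
0.039 [[594.9, -112.6, 39.0], [512.7, -104.1, 39.0]] 82.68758854913389 -5.953961452414206 [ 0.55378698 -0.10835335  0.039     ]
0.042 [[594.3, -111.8, 42.0], [512.3, -103.3, 42.0]] 82.46012306115975 -5.95396145241421 [ 0.55327573 -0.10755528  0.042     ]
0.045 [[593.7, -111.0, 45.0], [511.9, -102.5, 45.0]] 82.23265757318583 -5.953961452414274 [ 0.55276448 -0.10675722  0.045     ]
[[ 597.74939052 -111.66953078    0.        ]
 [ 518.99112427 -103.65740563    0.        ]]
0.033 [[ 527.06181392 -100.18911419   33.        ]] [[ 522.56404848 -100.72752335    0.        ]]
0.036 [[ 525.1712046  -101.50378731   36.        ]] [[ 522.56404848 -100.72752335    0.        ]]
0.039 [[ 523.28059528 -102.81846043   39.        ]] [[ 522.56404848 -100.72752335    0.        ]]
0.042 [[ 521.38998595 -104.13313355   42.        ]] [[ 522.56404848 -100.72752335    0.        ]]
0.045 [[ 519.49937663 -105.44780667   45.        ]] [[ 522.56404848 -100.72752335    0.        ]]
[[ 0.289  0.957 -0.001]
 [ 0.957 -0.289 -0.002]
 [-0.002 -0.    -1.   ]]
```

View pics/c4.png

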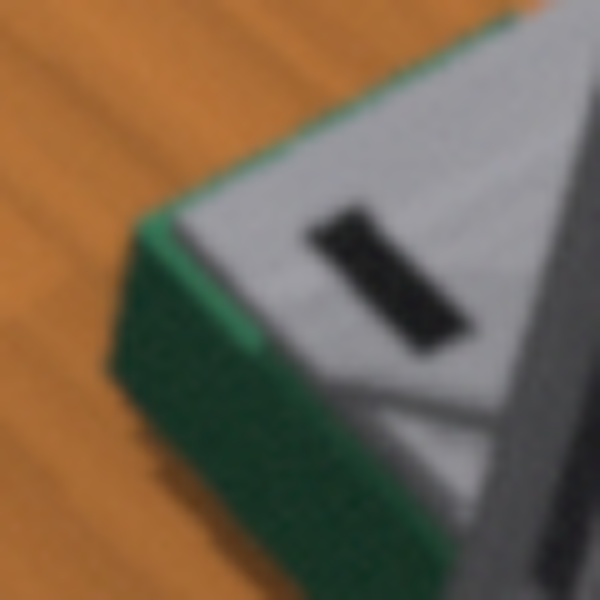

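View pics/c5.png

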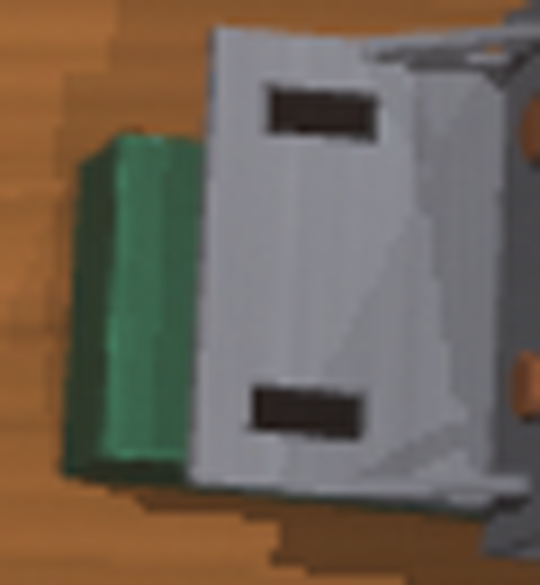

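Run:
```python
from h import *
from scipy.optimize import least_squares
obs=[("top","f+",(438.9,173.1)),("top","f-",(436.1,223.3)),("side","f-",(392.8,331.3)),
("top","s+",(428.1,185.2)),("top","s-",(426.4,221.3)),("top","b+",(423.9,188.3)),("top","b-",(421.9,223.1)),
("side","s-",(389.5,332.5)),("side","b-",(386.2,346.5))]
def pts(p):
    x,y,a,s,z=p; ex=np.array([np.cos(a),np.sin(a),0]); ey=np.array([-np.sin(a),np.cos(a),0]); F=np.array([x,y,0])
    S=F+.015*ey+s*ex; Z=np.array([0,0,1])
    return {"f+":F+.055*ex+.065*Z,"f-":F-.055*ex+.065*Z,"s+":S+.04*ex+z*Z,"s-":S-.04*ex+z*Z,"b+":S+.04*ex,"b-":S-.04*ex},S
def res(p,w=1):
    P,_=pts(p[:5]); o={"top":np.zeros(2),"side":p[5:7]}
    return np.r_[np.concatenate([pr(n,P[k])[0]+o[n]-u for n,k,u in obs]), .5*p[5:]]
r=least_squares(res,[.56,-.122,-.1,0,.04,0,0]); print(r.x.round(4),pts(r.x[:5])[1].round(4)); print(r.fun.reshape(-1,2).round(1))
```

```text
[ 0.5612 -0.1226 -0.1025 -0.0065  0.0383  0.8196 -1.7524] [ 0.5562 -0.107   0.    ]
[[ 0.1 -0. ]
 [ 0.2  0.5]
 [ 0.4  0. ]
 [ 0.1 -0.4]
 [-0.3 -0.5]
 [-0.1 -0.1]
 [-0.2  0. ]
 [-0.5  0. ]
 [-0.1  0.4]
 [ 0.4 -0.9]]
```

Candidates in the top view:
- **Packers:** the blue strips at (231,250), (319,250) and (322,185). The turquoise strip (306,313) and pink strip (214,312) are not meant, and the book and the blue box are not packers.
- **Wedge:** the larger yellow one at (232,189). The smaller yellow one (179,159) and the pink one (150,215) are not meant.

The crop confirms these choices. The seat fits at about z = 38 mm, which leaves a gap of about 22 mm and calls for two packers. I'll start with the packer at (322,185).

```bash
cat >> h.py <<'E'
def plan(p,th=None,z=None):
    "target world mm, theta deg -> remaining turn and shift in tool axes (axes after turn)"
    o=arm.get_obs(); R=Ro.from_rotvec(o['tool_rot']); M=R.as_matrix()
    th0=np.degrees(np.arctan2(M[1,0],M[0,0])); th=th0 if th is None else th
    T=np.radians(th); G=np.array([[np.cos(T),np.sin(T),0],[np.sin(T),-np.cos(T),0],[0,0,-1]])
    d=(R.inv()*Ro.from_matrix(G)).as_rotvec(degrees=True)
    print("turn",d.round(2),"shift in final axes",(G.T@(np.array(p)-o['position']*1e3)).round(1),"pos",(o['position']*1e3).round(1),"th",th0.round(2),"F",o['ft_force'].round(2),"open",round(o['opening']*1e3,1),"t",round(o['clock'],2))
E
python3 -m handwheel '[{"az":7.1,"grip":0.4},{"az":7.1,"grip":0.4},{"az":7.1,"grip":0.4},{"az":7.1,"grip":0.4},{"az":7.1,"grip":0.4},{"az":7.1,"grip":0.4},{"az":7.1,"grip":0.4},{"az":7.1,"grip":0.4},{"az":7.1,"grip":0.4},{"az":7.1,"grip":0.4}]' 40
python3 -m handwheel '[{"az":7.1,"grip":0.4},{"az":4.2,"grip":0.4}]'
python3 -c "
from h import *
plan([611.6,171.8,60],-9.1)"
```

```text
turn [6.000e-02 9.000e-02 8.232e+01] shift in final axes [493.4 352.5 144. ] pos [180.1 597.9 204. ] th 73.22 F [-0.43 -0.08  0.07] open 85.2 t 0.1invalid input
invalid input
```

```bash
python3 -m handwheel '[{"ax":0,"ay":0,"az":7.1,"tx":0,"ty":0,"tz":0,"grip":0.4}]' 40; python3 -m handwheel --help; python3 -c "
from h import *
plan([611.6,171.8,60],-9.1)"
```

```text
clock: 0.18
position: [0.1802, 0.598, 0.2042]
tool_rot: [2.632, 1.714, -0.002]
ft_force: [-0.4, 0.8, 0.5]
opening: 0.0753
turn [5.000e-02 7.000e-02 7.526e+01] shift in final axes [493.4 352.6 144.2] pos [180.2 598.  204.2] th 66.16 F [-0.42  0.79  0.5 ] open 75.3 t 0.18invalid input: not JSON, or not a number
```

```bash
python3 -m handwheel '[{"ax":0,"ay":0,"az":7.1,"tx":0,"ty":0,"tz":10,"grip":0.4},{"ax":0,"ay":0,"az":7.1,"tx":0,"ty":0,"tz":10,"grip":0.4},{"ax":0,"ay":0,"az":7.1,"tx":0,"ty":0,"tz":10,"grip":0.4},{"ax":0,"ay":0,"az":7.1,"tx":0,"ty":0,"tz":10,"grip":0.4},{"ax":0,"ay":0,"az":7.1,"tx":0,"ty":0,"tz":10,"grip":0.4},{"ax":0,"ay":0,"az":7.1,"tx":0,"ty":0,"tz":10,"grip":0.4},{"ax":0,"ay":0,"az":7.1,"tx":0,"ty":0,"tz":10,"grip":0.4},{"ax":0,"ay":0,"az":7.1,"tx":0,"ty":0,"tz":10,"grip":0.4},{"ax":0,"ay":0,"az":7.1,"tx":0,"ty":0,"tz":10,"grip":0.4},{"ax":0,"ay":0,"az":7.1,"tx":0,"ty":0,"tz":10,"grip":0.4}]'
python3 -m handwheel '[{"ax":0,"ay":0,"az":4.3,"tx":32,"ty":23,"tz":3,"grip":0.4},{"ax":0,"ay":0,"az":0,"tx":33,"ty":23.5,"tz":3,"grip":0.4},{"ax":0,"ay":0,"az":0,"tx":33,"ty":23.5,"tz":3,"grip":0.4},{"ax":0,"ay":0,"az":0,"tx":33,"ty":23.5,"tz":3,"grip":0.4},{"ax":0,"ay":0,"az":0,"tx":33,"ty":23.5,"tz":3,"grip":0.4},{"ax":0,"ay":0,"az":0,"tx":33,"ty":23.5,"tz":3,"grip":0.4},{"ax":0,"ay":0,"az":0,"tx":33,"ty":23.5,"tz":3,"grip":0.4},{"ax":0,"ay":0,"az":0,"tx":33,"ty":23.5,"tz":3,"grip":0.4},{"ax":0,"ay":0,"az":0,"tx":33,"ty":23.5,"tz":3,"grip":0.4},{"ax":0,"ay":0,"az":0,"tx":33,"ty":23.5,"tz":3,"grip":0.4}]'
python3 -c "
from h import *
plan([611.6,171.8,40],-9.1)"
```

```text
clock: 1.02
position: [0.1802, 0.598, 0.1039]
tool_rot: [3.137, -0.143, -0.001]
ft_force: [-0.1, 0.2, 1.1]
opening: 0.0512
clock: 1.85
position: [0.4706, 0.3149, 0.0746]
tool_rot: [3.131, -0.251, -0.001]
ft_force: [0.3, 0.7, 0.8]
opening: 0.0513
turn [ 0.01  0.02 -0.07] shift in final axes [161.9 119.   34.6] pos [470.6 314.9  74.6] th -9.17 F [0.26 0.72 0.76] open 51.3 t 1.85
```

```bash
python3 -m handwheel '[{"ax":0,"ay":0,"az":0,"tx":32,"ty":24,"tz":4,"grip":0.4},{"ax":0,"ay":0,"az":0,"tx":32,"ty":24,"tz":4,"grip":0.4},{"ax":0,"ay":0,"az":0,"tx":32,"ty":24,"tz":4,"grip":0.4},{"ax":0,"ay":0,"az":0,"tx":32,"ty":24,"tz":4,"grip":0.4},{"ax":0,"ay":0,"az":0,"tx":33.9,"ty":23,"tz":4,"grip":0.4},{"ax":0,"ay":0,"az":0,"tx":0,"ty":0,"tz":0,"grip":0.4}]'
python3 - <<'E'
from h import *
plan([611.6,171.8,15],-9.1)
im=arm.capture("side"); cv2.imwrite("pics/s1.png",cv2.resize(im[150:350,220:450,::-1],None,fx=3,fy=3))
E
```

```text
clock: 2.35
position: [0.6148, 0.1673, 0.0541]
tool_rot: [3.129, -0.259, 0.003]
ft_force: [-1.1, 0.3, 0.5]
opening: 0.0514
turn [ 0.1  -0.13 -0.38] shift in final axes [-3.9 -3.9 39.1] pos [614.8 167.3  54.1] th -9.48 F [-1.13  0.25  0.5 ] open 51.4 t 2.35
```

View pics/s1.png

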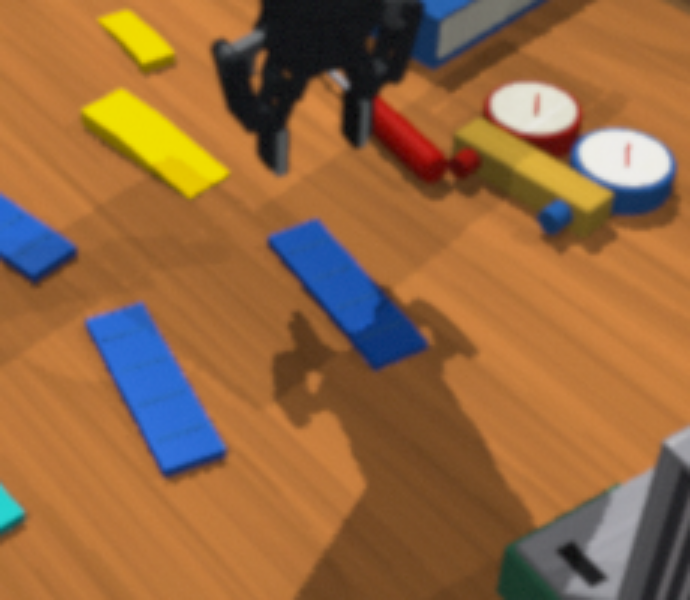

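```bash
python3 -m handwheel '[{"ax":0,"ay":0,"az":0,"tx":-3,"ty":-2,"tz":15,"grip":0.4},{"ax":0,"ay":0,"az":0,"tx":0,"ty":0,"tz":15,"grip":0.4},{"ax":0,"ay":0,"az":0,"tx":0,"ty":0,"tz":0,"grip":0.4},{"ax":0,"ay":0,"az":0,"tx":0,"ty":0,"tz":0,"grip":0.4}]'
python3 -c "
from h import *
plan([611.6,171.8,8],-9.1)"
```

```text
clock: 2.73
position: [0.606, 0.1763, 0.0238]
tool_rot: [3.131, -0.25, -0.005]
ft_force: [-0.7, -0.3, 0.4]
opening: 0.0513
turn [ 0.05  0.19 -0.02] shift in final axes [ 6.2  3.6 15.8] pos [606.  176.3  23.8] th -9.12 F [-0.74 -0.35  0.38] open 51.3 t 2.73
```

```bash
python3 -m handwheel '[{"ax":0,"ay":0,"az":0,"tx":0,"ty":0,"tz":0,"grip":0.4},{"ax":0,"ay":0,"az":0,"tx":0,"ty":0,"tz":0,"grip":0.4}]'
python3 -c "
from h import *
plan([611.6,171.8,8],-9.1)"
```

```text
clock: 2.9
position: [0.6086, 0.1764, 0.0262]
tool_rot: [-3.131, 0.25, -0.003]
ft_force: [0.1, 0.3, 0.3]
opening: 0.0514
turn [-0.03 -0.09 -0.04] shift in final axes [ 3.7  4.1 18.2] pos [608.6 176.4  26.2] th -9.14 F [0.14 0.33 0.3 ] open 51.4 t 2.9
```

```bash
python3 -m handwheel '[{"ax":0,"ay":0,"az":0,"tx":1.7,"ty":2,"tz":5,"grip":0.4},{"ax":0,"ay":0,"az":0,"tx":1.7,"ty":2,"tz":5,"grip":0.4},{"ax":0,"ay":0,"az":0,"tx":0,"ty":0,"tz":4,"grip":0.4},{"ax":0,"ay":0,"az":0,"tx":0,"ty":0,"tz":2,"grip":0.4},{"ax":0,"ay":0,"az":0,"tx":0,"ty":0,"tz":0,"grip":0.4},{"ax":0,"ay":0,"az":0,"tx":0,"ty":0,"tz":0,"grip":0.4}]'
python3 - <<'E'
from h import *
plan([611.6,171.8,8],-9.1)
im=arm.capture("side"); cv2.imwrite("pics/s2.png",cv2.resize(im[180:300,270:390,::-1],None,fx=5,fy=5))
E
```

```text
clock: 3.4
position: [0.6104, 0.1712, 0.0086]
tool_rot: [3.131, -0.252, -0.001]
ft_force: [-0.4, -0.9, -0.4]
opening: 0.0516
turn [ 0.01  0.04 -0.08] shift in final axes [ 1.  -0.8  0.6] pos [610.4 171.2   8.6] th -9.18 F [-0.37 -0.88 -0.36] open 51.6 t 3.4
```

View pics/s2.png

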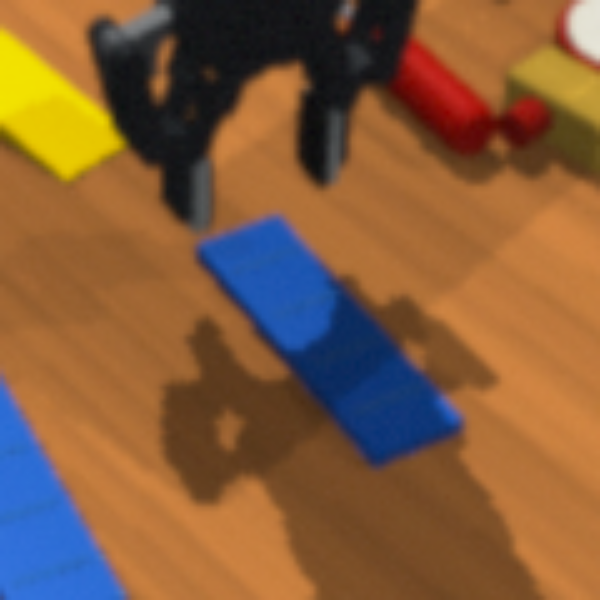

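Run:
```python
from h import *
o=arm.get_obs(); M=Ro.from_rotvec(o['tool_rot']).as_matrix(); p=o['position']
for s in (-.0257,.0257):
  for b in (0,-.006,-.013): print(s,b,pr("side",p+M[:,0]*s+M[:,2]*b).round(1), pr("top",p+M[:,0]*s+M[:,2]*b).round(1))
y=np.radians(-9.1); c=np.array([.6034,.1205,.008])
for a in (-1,1):
  for b in (-1,1): print(pr("side",c+a*.02*np.array([np.cos(y),np.sin(y),0])+b*.0675*np.array([-np.sin(y),np.cos(y),0])))
im=arm.capture("top"); cv2.imwrite("pics/t2.png",cv2.resize(im[130:250,250:370,::-1],None,fx=5,fy=5))
```

```text
-0.0257 0 [[309.9 234.4]] [[297.3 192.6]]
-0.0257 -0.006 [[309.9 232.2]] [[297.3 192.1]]
-0.0257 -0.013 [[310.  229.6]] [[297.3 191.5]]
0.0257 0 [[331.7 226.2]] [[300.8 170.6]]
0.0257 -0.006 [[331.8 224. ]] [[300.8 170. ]]
0.0257 -0.013 [[332.  221.4]] [[300.8 169.3]]
[[344.87669541 271.57554612]]
[[308.72279552 228.93097037]]
[[362.86286904 264.0930191 ]]
[[325.5454844  222.70703319]]
```

View pics/t2.png

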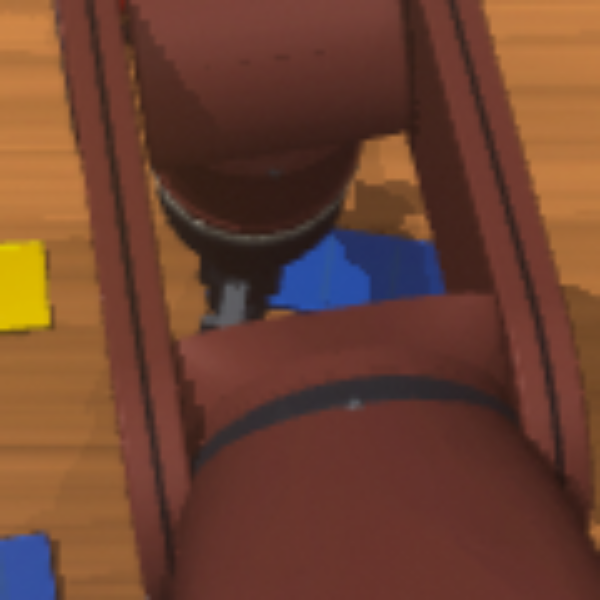

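```bash
python3 -m handwheel '[{"ax":0,"ay":0,"az":0,"tx":1,"ty":0,"tz":2,"grip":0.4},{"ax":0,"ay":0,"az":0,"tx":0,"ty":0,"tz":2,"grip":0.4},{"ax":0,"ay":0,"az":0,"tx":0,"ty":0,"tz":2,"grip":0.4},{"ax":0,"ay":0,"az":0,"tx":0,"ty":0,"tz":0,"grip":0.4},{"ax":0,"ay":0,"az":0,"tx":0,"ty":0,"tz":0,"grip":0.4}]'
python3 - <<'E'
from h import *
plan([611.6,171.8,0],-9.1)
im=arm.capture("side"); cv2.imwrite("pics/s3.png",cv2.resize(im[180:300,270:390,::-1],None,fx=5,fy=5))
E
```

```text
clock: 3.92
position: [0.6115, 0.1711, 0.0027]
tool_rot: [3.131, -0.251, -0.001]
ft_force: [0.2, 0.3, 0.4]
opening: 0.0513
turn [ 0.01  0.03 -0.08] shift in final axes [ 0.  -0.7  2.7] pos [611.5 171.1   2.7] th -9.18 F [0.24 0.32 0.42] open 51.3 t 3.92
```

View pics/s3.png

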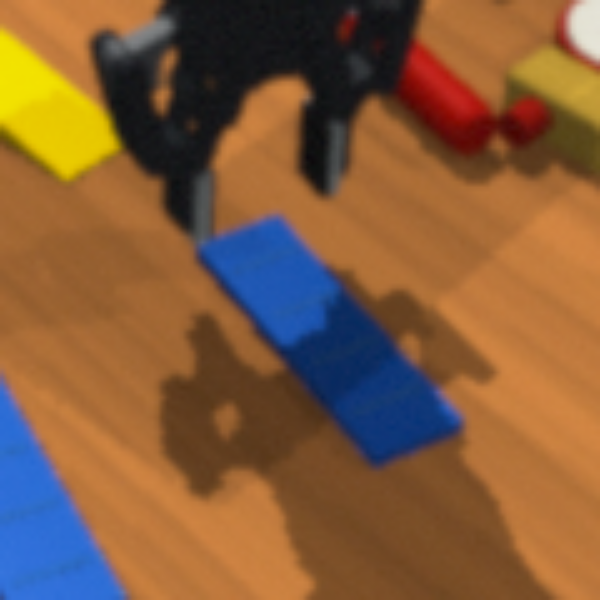

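Run:
```python
from h import *
for z in (.0,.005,.01,.015,.02,.025):
    print(z,(bp("side",[(310-.8,228-.8),(336-.8,219-.8)],z)*1e3).round(1).tolist(), (bp("top",[(296,188)],z)*1e3).round())
o=arm.get_obs(); M=Ro.from_rotvec(o['tool_rot']).as_matrix(); print(M.round(3)); print(o['joint_pos'].round(4))
for s in (-.0257,.0257): print((o['position']+M[:,0]*s)*1e3)
```

```text
0.0 [[604.1, 200.8, 0.0], [665.4, 189.3, 0.0]] [[598. 178.   0.]]
0.005 [[600.6, 196.5, 5.0], [661.4, 185.1, 5.0]] [[597. 178.   5.]]
0.01 [[597.0, 192.1, 10.0], [657.3, 180.8, 10.0]] [[596. 178.  10.]]
0.015 [[593.4, 187.8, 15.0], [653.3, 176.6, 15.0]] [[595. 178.  15.]]
0.02 [[589.9, 183.4, 20.0], [649.3, 172.3, 20.0]] [[594. 178.  20.]]
0.025 [[586.3, 179.1, 25.0], [645.2, 168.1, 25.0]] [[593. 178.  25.]]
[[ 0.987 -0.159 -0.   ]
 [-0.159 -0.987 -0.   ]
 [-0.     0.    -1.   ]]
[ 0.1487  0.4555  1.6355 -0.      1.0509  0.3088]
[586.21347661 175.20432354   2.85603583]
[636.956228   167.01084994   2.84293804]
```

```bash
python3 -m handwheel '[{"ax":0,"ay":0,"az":0,"tx":0,"ty":0,"tz":2,"grip":0.4},{"ax":0,"ay":0,"az":0,"tx":0,"ty":0,"tz":2,"grip":0.4},{"ax":0,"ay":0,"az":0,"tx":0,"ty":0,"tz":0,"grip":0.4}]'
python3 -m handwheel '[{"ax":0,"ay":0,"az":0,"tx":0,"ty":0,"tz":2,"grip":0.4},{"ax":0,"ay":0,"az":0,"tx":0,"ty":0,"tz":2,"grip":0.4},{"ax":0,"ay":0,"az":0,"tx":0,"ty":0,"tz":0,"grip":0.4}]'
python3 - <<'E'
from h import *
plan([611.6,171.8,0],-9.1)
im=arm.capture("side"); cv2.imwrite("pics/s4.png",cv2.resize(im[180:300,270:390,::-1],None,fx=5,fy=5))
E
```

```text
clock: 4.22
position: [0.6113, 0.171, -0.0015]
tool_rot: [3.131, -0.251, -0.001]
ft_force: [-0.6, 0.5, 0.1]
opening: 0.0511
clock: 4.47
position: [0.6113, 0.171, -0.0056]
tool_rot: [3.131, -0.251, -0.001]
ft_force: [-0.4, 0.7, -0.7]
opening: 0.0514
turn [ 0.02  0.04 -0.07] shift in final axes [ 0.1 -0.8 -5.6] pos [611.3 171.   -5.6] th -9.17 F [-0.36  0.71 -0.72] open 51.4 t 4.47
```

View pics/s4.png

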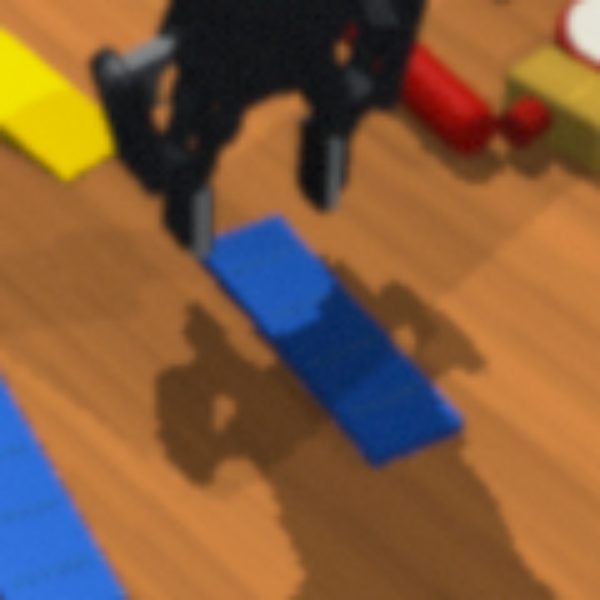

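```bash
python3 -m handwheel '[{"ax":0,"ay":0,"az":0,"tx":0,"ty":-1,"tz":2,"grip":0.4},{"ax":0,"ay":0,"az":0,"tx":0,"ty":0,"tz":2,"grip":0.4},{"ax":0,"ay":0,"az":0,"tx":0,"ty":0,"tz":2,"grip":0.4},{"ax":0,"ay":0,"az":0,"tx":0,"ty":0,"tz":2,"grip":0.4},{"ax":0,"ay":0,"az":0,"tx":0,"ty":0,"tz":0,"grip":0.4}]'
python3 - <<'E'
from h import *
plan([611.6,171.8,0],-9.1)
im=arm.capture("side"); cv2.imwrite("pics/s5.png",cv2.resize(im[180:300,270:390,::-1],None,fx=5,fy=5))
E
```

```text
clock: 4.93
position: [0.6114, 0.172, -0.0136]
tool_rot: [3.131, -0.251, -0.001]
ft_force: [0.5, 0.1, -0.2]
opening: 0.0514
turn [ 0.02  0.05 -0.07] shift in final axes [  0.2   0.2 -13.6] pos [611.4 172.  -13.6] th -9.17 F [ 0.46  0.07 -0.22] open 51.4 t 4.93
```

View pics/s5.png

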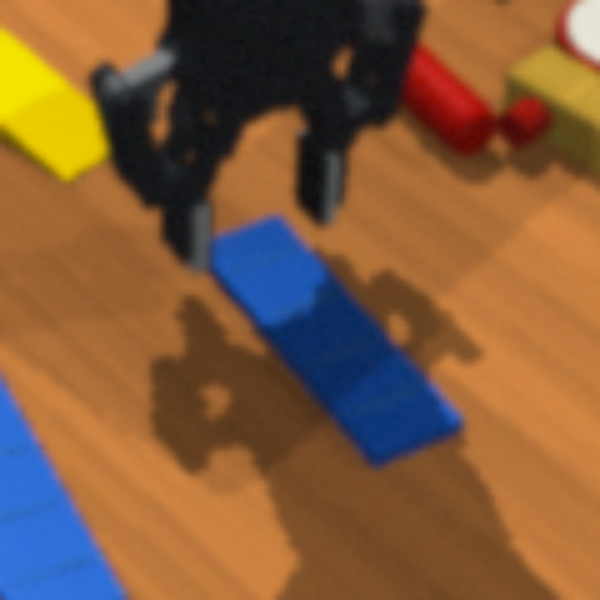

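```bash
python3 -m handwheel '[{"ax":0,"ay":0,"az":0,"tx":0,"ty":0,"tz":2,"grip":0.4},{"ax":0,"ay":0,"az":0,"tx":0,"ty":0,"tz":2,"grip":0.4},{"ax":0,"ay":0,"az":0,"tx":0,"ty":0,"tz":0,"grip":0.4}]'
python3 -m handwheel '[{"ax":0,"ay":0,"az":0,"tx":0,"ty":0,"tz":1,"grip":0.4},{"ax":0,"ay":0,"az":0,"tx":0,"ty":0,"tz":1,"grip":0.4},{"ax":0,"ay":0,"az":0,"tx":0,"ty":0,"tz":0,"grip":0.4}]'
python3 - <<'E'
from h import *
im=arm.capture("side"); cv2.imwrite("pics/s6.png",cv2.resize(im[180:300,270:390,::-1],None,fx=5,fy=5))
E
```

```text
clock: 5.23
position: [0.6115, 0.172, -0.0175]
tool_rot: [3.131, -0.251, -0.001]
ft_force: [-0.2, -0.7, 0.5]
opening: 0.0514
clock: 5.48
position: [0.6117, 0.1721, -0.0192]
tool_rot: [3.131, -0.251, -0.0]
ft_force: [-0.3, 0.7, -0.2]
opening: 0.0513
```

View pics/s6.png

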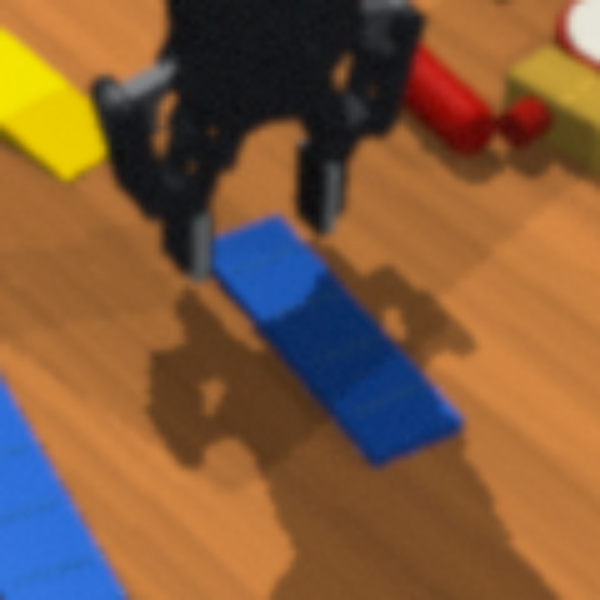

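```bash
python3 -m handwheel '[{"ax":0,"ay":0,"az":0,"tx":0,"ty":0,"tz":1,"grip":0.4},{"ax":0,"ay":0,"az":0,"tx":0,"ty":0,"tz":1,"grip":0.4},{"ax":0,"ay":0,"az":0,"tx":0,"ty":0,"tz":0,"grip":0.4}]'
python3 -m handwheel '[{"ax":0,"ay":0,"az":0,"tx":0,"ty":0,"tz":1,"grip":0.4},{"ax":0,"ay":0,"az":0,"tx":0,"ty":0,"tz":0.5,"grip":0.4},{"ax":0,"ay":0,"az":0,"tx":0,"ty":0,"tz":0,"grip":0.4}]'
python3 -c "
from h import *
plan([611.6,171.8,0],-9.1)"
```

```text
clock: 5.78
position: [0.6117, 0.1721, -0.0212]
tool_rot: [3.131, -0.251, -0.0]
ft_force: [0.0, 0.4, 0.3]
opening: 0.051
clock: 6.03
position: [0.6117, 0.1721, -0.0227]
tool_rot: [3.131, -0.251, -0.0]
ft_force: [0.5, -0.8, -0.2]
opening: 0.0509
turn [ 0.    0.02 -0.08] shift in final axes [ -0.1   0.3 -22.7] pos [611.7 172.1 -22.7] th -9.18 F [ 0.52 -0.77 -0.24] open 50.9 t 6.03
```

```bash
python3 -m handwheel '[{"ax":0,"ay":0,"az":0,"tx":0,"ty":0,"tz":0,"grip":0.6},{"ax":0,"ay":0,"az":0,"tx":0,"ty":0,"tz":0,"grip":0.7},{"ax":0,"ay":0,"az":0,"tx":0,"ty":0,"tz":0,"grip":0.7}]' 40
python3 - <<'E'
from h import *
plan([611.6,171.8,0],-9.1)
im=arm.capture("side"); cv2.imwrite("pics/s7.png",cv2.resize(im[180:300,270:390,::-1],None,fx=5,fy=5))
E
```

```text
clock: 6.28
position: [0.6123, 0.1721, -0.0221]
tool_rot: [-3.131, 0.251, -0.001]
ft_force: [-0.2, 0.2, 1.6]
opening: 0.0381
turn [-0.01 -0.04 -0.08] shift in final axes [ -0.6   0.4 -22.1] pos [612.3 172.1 -22.1] th -9.18 F [-0.23  0.21  1.58] open 38.1 t 6.28
```

View pics/s7.png

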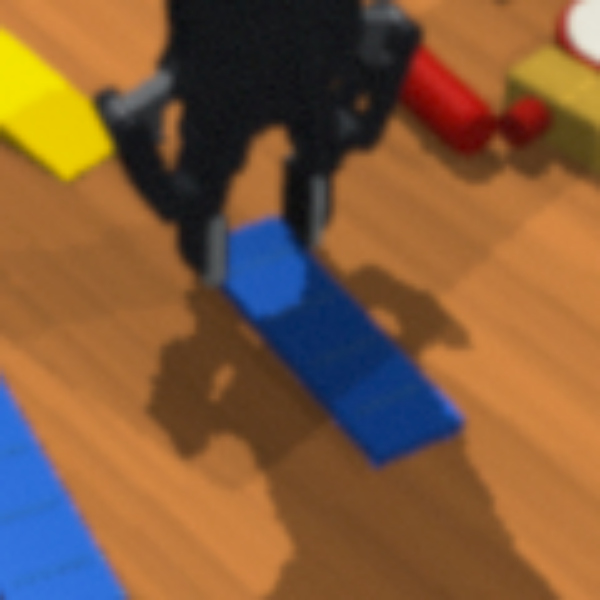

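```bash
python3 -m handwheel '[{"ax":0,"ay":0,"az":0,"tx":0,"ty":0,"tz":-2,"grip":0.7},{"ax":0,"ay":0,"az":0,"tx":0,"ty":0,"tz":-8,"grip":0.7},{"ax":0,"ay":0,"az":0,"tx":0,"ty":0,"tz":-15,"grip":0.7},{"ax":0,"ay":0,"az":-1.6,"tx":0,"ty":0,"tz":-15,"grip":0.7},{"ax":0,"ay":0,"az":-1.7,"tx":0,"ty":0,"tz":-4,"grip":0.7},{"ax":0,"ay":0,"az":0,"tx":0,"ty":0,"tz":0,"grip":0.7}]' 60
python3 - <<'E'
from h import *
plan([571,37,21],-5.87)
im=arm.capture("side"); cv2.imwrite("pics/s8.png",cv2.resize(im[130:330,270:470,::-1],None,fx=3,fy=3))
E
```

```text
clock: 6.83
position: [0.614, 0.1724, 0.025]
tool_rot: [-3.137, 0.159, -0.007]
ft_force: [0.4, -0.9, -0.5]
opening: 0.0372
turn [-0.07 -0.26  0.06] shift in final axes [-28.9 139.1   4. ] pos [614.  172.4  25. ] th -5.81 F [ 0.39 -0.87 -0.51] open 37.2 t 6.83
```

View pics/s8.png

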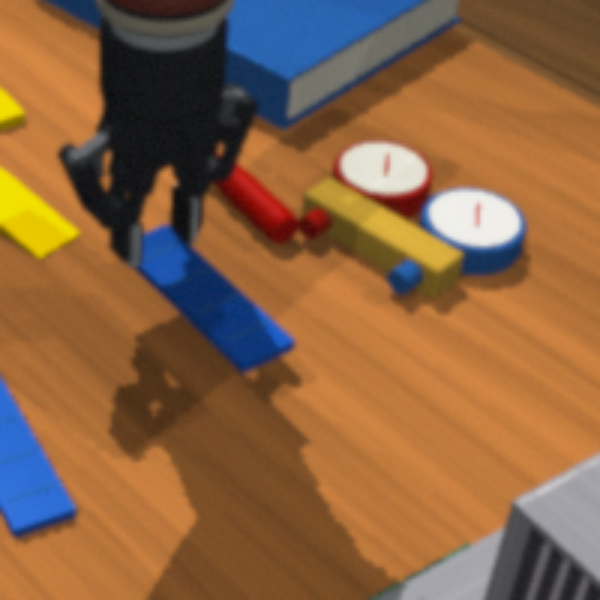

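```bash
python3 -m handwheel '[{"ax":0,"ay":0,"az":0,"tx":-3,"ty":15,"tz":0,"grip":0.7},{"ax":0,"ay":0,"az":0,"tx":-6,"ty":28,"tz":0,"grip":0.7},{"ax":0,"ay":0,"az":0,"tx":-6,"ty":28,"tz":0,"grip":0.7},{"ax":0,"ay":0,"az":0,"tx":-6,"ty":28,"tz":0,"grip":0.7},{"ax":0,"ay":0,"az":0,"tx":-5,"ty":22,"tz":0,"grip":0.7},{"ax":0,"ay":0,"az":0,"tx":-3,"ty":14,"tz":2,"grip":0.7},{"ax":0,"ay":0,"az":0,"tx":-1,"ty":4,"tz":1,"grip":0.7},{"ax":0,"ay":0,"az":0,"tx":0,"ty":0,"tz":0,"grip":0.7},{"ax":0,"ay":0,"az":0,"tx":0,"ty":0,"tz":0,"grip":0.7},{"ax":0,"ay":0,"az":0,"tx":0,"ty":0,"tz":0,"grip":0.7}]'
python3 - <<'E'
from h import *
plan([571,37,21],-5.87)
for n in ("side","top"):
    im=arm.capture(n); x0,y0=(270,200) if n=="side" else (330,100)
    cv2.imwrite(f"pics/{n}9.png",cv2.resize(im[y0:y0+200,x0:x0+200,::-1],None,fx=3,fy=3,interpolation=cv2.INTER_CUBIC))
E
```

```text
clock: 7.72
position: [0.5681, 0.0378, 0.0185]
tool_rot: [-3.137, 0.16, -0.0]
ft_force: [0.1, 0.9, -0.4]
opening: 0.0368
turn [-0.02 -0.01  0.03] shift in final axes [ 2.9  0.5 -2.5] pos [568.1  37.8  18.5] th -5.84 F [ 0.14  0.95 -0.41] open 36.8 t 7.72
```

View pics/side9.png

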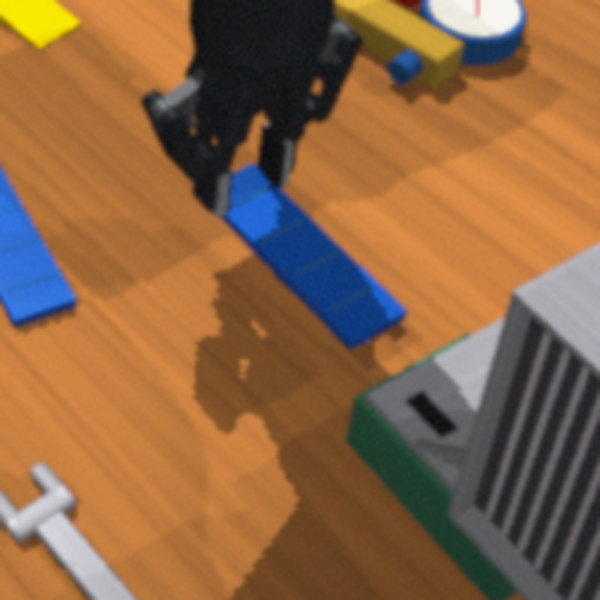

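View pics/top9.png

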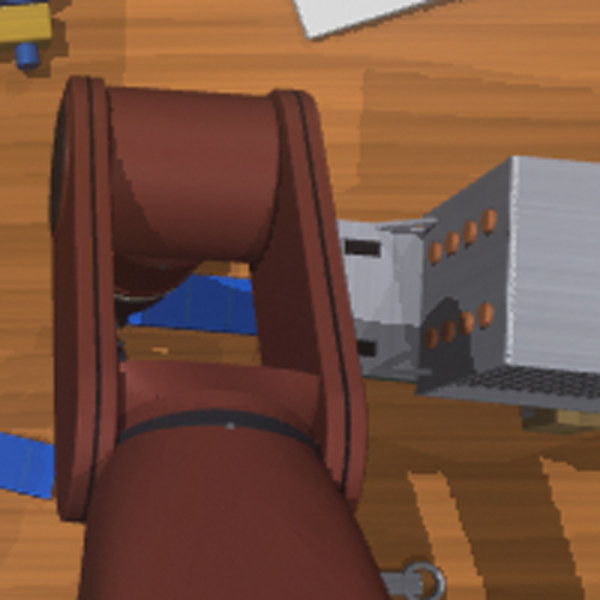

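Run:
```python
from h import *
o=arm.get_obs(); M=Ro.from_rotvec(o['tool_rot']).as_matrix(); p=o['position'].copy()
for zb in (.035,.0405,.045):
  q=p.copy(); q[2]=zb
  for L in (119,): 
    print(zb,[ (pr("side",q+M[:,1]*L/1000+M[:,0]*s*.02+np.array([0,0,h]))[0]-(270,200)+(.8,.8))*3 for s in (-1,1) for h in (0,.008)])
```

```text
0.035 [array([348.91060712, 360.10618042]), array([350.65258758, 350.75228405]), array([406.0530424 , 328.99251919]), array([408.14191913, 319.60950398])]
0.0405 [array([350.10568698, 353.68897115]), array([351.86396348, 344.24757009]), array([407.48616687, 322.55507438]), array([409.59421207, 313.08595641])]
0.045 [array([351.09177924, 348.39396063]), array([352.86355956, 338.88004826]), array([408.6684866 , 317.24421815]), array([410.79241203, 307.70376786])]
```

```bash
python3 -m handwheel '[{"ax":0,"ay":0,"az":0,"tx":1.5,"ty":5,"tz":-1,"grip":0.7},{"ax":0,"ay":0,"az":0,"tx":1.5,"ty":10,"tz":-1,"grip":0.7},{"ax":0,"ay":0,"az":0,"tx":0,"ty":12,"tz":0,"grip":0.7},{"ax":0,"ay":0,"az":0,"tx":0,"ty":12,"tz":0,"grip":0.7},{"ax":0,"ay":0,"az":0,"tx":0,"ty":6,"tz":0,"grip":0.7},{"ax":0,"ay":0,"az":0,"tx":0,"ty":2,"tz":0,"grip":0.7},{"ax":0,"ay":0,"az":0,"tx":0,"ty":0,"tz":0,"grip":0.7},{"ax":0,"ay":0,"az":0,"tx":0,"ty":0,"tz":0,"grip":0.7}]'
python3 - <<'E'
from h import *
plan([558.2,-87.3,20],-5.87)
for n in ("side",):
    im=arm.capture(n); x0,y0=(270,200) if n=="side" else (330,100)
    cv2.imwrite(f"pics/{n}10.png",cv2.resize(im[220:370,320:470,::-1],None,fx=4,fy=4,interpolation=cv2.INTER_CUBIC))
E
```

```text
clock: 8.48
position: [0.5659, -0.0104, 0.0205]
tool_rot: [-3.137, 0.162, 0.0]
ft_force: [0.0, -0.6, 0.0]
opening: 0.0367
turn [-0.01  0.   -0.05] shift in final axes [ 0.2 77.3  0.5] pos [565.9 -10.4  20.5] th -5.92 F [ 0.04 -0.64  0.04] open 36.7 t 8.48
```

View pics/side10.png

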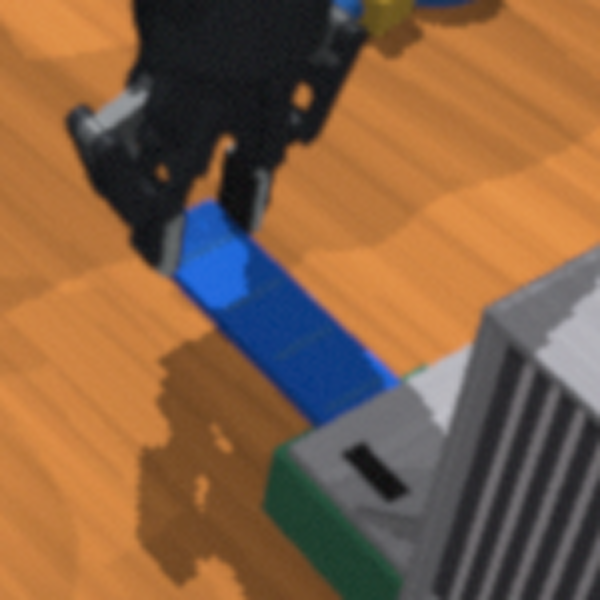

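```bash
python3 -m handwheel '[{"ax":0,"ay":0,"az":0,"tx":0,"ty":6,"tz":0,"grip":0.7},{"ax":0,"ay":0,"az":0,"tx":0,"ty":12,"tz":0,"grip":0.7},{"ax":0,"ay":0,"az":0,"tx":0,"ty":14,"tz":0,"grip":0.7},{"ax":0,"ay":0,"az":0,"tx":0,"ty":14,"tz":0,"grip":0.7},{"ax":0,"ay":0,"az":0,"tx":0,"ty":10,"tz":0,"grip":0.7},{"ax":0,"ay":0,"az":0,"tx":0,"ty":5,"tz":0,"grip":0.7},{"ax":0,"ay":0,"az":0,"tx":0,"ty":2,"tz":0,"grip":0.7},{"ax":0,"ay":0,"az":0,"tx":0,"ty":0,"tz":0,"grip":0.7},{"ax":0,"ay":0,"az":0,"tx":0,"ty":0,"tz":0,"grip":0.7}]'
python3 -c "
from h import *
plan([558.2,-87.3,20],-5.87)"
```

```text
clock: 9.28
position: [0.5595, -0.0728, 0.0205]
tool_rot: [-3.137, 0.162, 0.0]
ft_force: [-0.1, 0.3, -0.7]
opening: 0.0367
turn [-0.01  0.01 -0.03] shift in final axes [ 0.2 14.5  0.5] pos [559.5 -72.8  20.5] th -5.9 F [-0.08  0.27 -0.69] open 36.7 t 9.28
```

```bash
Z='"grip":0.7'
python3 -m handwheel '[{"ax":0,"ay":0,"az":0,"tx":0,"ty":0,"tz":1,"grip":0.7},{"ax":0,"ay":0,"az":0,"tx":0,"ty":0,"tz":1,"grip":0.7},{"ax":0,"ay":0,"az":0,"tx":0,"ty":0,"tz":0,"grip":0.7}]'
python3 -m handwheel '[{"ax":0,"ay":0,"az":0,"tx":0,"ty":0,"tz":1,"grip":0.7},{"ax":0,"ay":0,"az":0,"tx":0,"ty":0,"tz":0,"grip":0.7}]'
python3 -m handwheel '[{"ax":0,"ay":0,"az":0,"tx":0,"ty":0,"tz":1,"grip":0.7},{"ax":0,"ay":0,"az":0,"tx":0,"ty":0,"tz":0,"grip":0.7}]'
```

```text
clock: 9.53
position: [0.5594, -0.0723, 0.0182]
tool_rot: [-3.137, 0.16, 0.001]
ft_force: [0.5, 0.6, 0.0]
opening: 0.0367
clock: 9.7
position: [0.5596, -0.0724, 0.0176]
tool_rot: [-3.137, 0.16, -0.0]
ft_force: [0.7, 1.6, 1.8]
opening: 0.0372
clock: 9.87
position: [0.5598, -0.0725, 0.0168]
tool_rot: [-3.137, 0.161, -0.001]
ft_force: [-0.5, 2.6, 4.0]
opening: 0.0368
```

```bash
python3 -m handwheel '[{"ax":0,"ay":0,"az":0,"tx":0,"ty":0,"tz":-2,"grip":0.7},{"ax":0,"ay":0,"az":0,"tx":0,"ty":4,"tz":0,"grip":0.7},{"ax":0,"ay":0,"az":0,"tx":0,"ty":4,"tz":0,"grip":0.7},{"ax":0,"ay":0,"az":0,"tx":0,"ty":2,"tz":0,"grip":0.7},{"ax":0,"ay":0,"az":0,"tx":0,"ty":0,"tz":0,"grip":0.7},{"ax":0,"ay":0,"az":0,"tx":0,"ty":0,"tz":0,"grip":0.7}]'
python3 -m handwheel '[{"ax":0,"ay":0,"az":0,"tx":0,"ty":1,"tz":0,"grip":0.7},{"ax":0,"ay":0,"az":0,"tx":0,"ty":1,"tz":0,"grip":0.7},{"ax":0,"ay":0,"az":0,"tx":0,"ty":0,"tz":0,"grip":0.7}]'
python3 -m handwheel '[{"ax":0,"ay":0,"az":0,"tx":0,"ty":1,"tz":0,"grip":0.7},{"ax":0,"ay":0,"az":0,"tx":0,"ty":1,"tz":0,"grip":0.7},{"ax":0,"ay":0,"az":0,"tx":0,"ty":0,"tz":0,"grip":0.7}]'
```

```text
clock: 10.37
position: [0.5583, -0.0832, 0.0183]
tool_rot: [3.137, -0.162, -0.0]
ft_force: [0.7, -0.3, -0.4]
opening: 0.0371
clock: 10.62
position: [0.5583, -0.0849, 0.0185]
tool_rot: [3.137, -0.161, -0.0]
ft_force: [0.8, -0.6, 0.8]
opening: 0.0366
clock: 10.87
position: [0.5582, -0.0854, 0.0184]
tool_rot: [-3.135, 0.161, -0.0]
ft_force: [1.7, 5.5, 0.1]
opening: 0.037
```

```bash
python3 -m handwheel '[{"ax":0,"ay":0,"az":0,"tx":0,"ty":1,"tz":0,"grip":0.7},{"ax":0,"ay":0,"az":0,"tx":0,"ty":1,"tz":1,"grip":0.7},{"ax":0,"ay":0,"az":0,"tx":0,"ty":0,"tz":0.5,"grip":0.7},{"ax":0,"ay":0,"az":0,"tx":0,"ty":0,"tz":0,"grip":0.7}]'
python3 - <<'E'
from h import *
plan([558.2,-87.3,20],-5.87)
for n in ("side",):
    im=arm.capture(n); 
    cv2.imwrite(f"pics/{n}11.png",cv2.resize(im[250:400,330:480,::-1],None,fx=4,fy=4,interpolation=cv2.INTER_CUBIC))
E
```

```text
clock: 11.2
position: [0.5584, -0.0855, 0.018]
tool_rot: [-3.133, 0.161, -0.0]
ft_force: [-0.8, 13.9, 9.3]
opening: 0.037
turn [-0.28  0.   -0.01] shift in final axes [ 0.   1.8 -2. ] pos [558.4 -85.5  18. ] th -5.88 F [-0.75 13.89  9.3 ] open 37.0 t 11.2
```

View pics/side11.png

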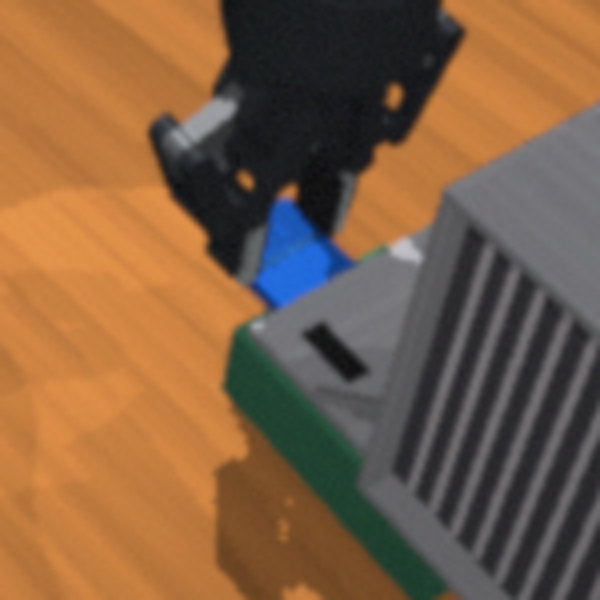

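```bash
python3 -m handwheel '[{"ax":0,"ay":0,"az":0,"tx":0,"ty":-2,"tz":0,"grip":0.7},{"ax":0,"ay":0,"az":0,"tx":0,"ty":0,"tz":0,"grip":0.7}]'
python3 -m handwheel '[{"ax":0,"ay":0,"az":0,"tx":0,"ty":0,"tz":0,"grip":0.5},{"ax":0,"ay":0,"az":0,"tx":0,"ty":0,"tz":0,"grip":0.4},{"ax":0,"ay":0,"az":0,"tx":0,"ty":0,"tz":0,"grip":0.4},{"ax":0,"ay":0,"az":0,"tx":0,"ty":0,"tz":0,"grip":0.4}]'
python3 -c "
from h import *
plan([558.2,-87.3,20],-5.87)"
```

```text
clock: 11.42
position: [0.5585, -0.0854, 0.018]
tool_rot: [-3.136, 0.16, -0.001]
ft_force: [-1.9, 5.5, 6.2]
opening: 0.0367
clock: 11.75
position: [0.558, -0.087, 0.0168]
tool_rot: [3.137, -0.161, -0.0]
ft_force: [-0.9, 0.0, -0.4]
opening: 0.0511
turn [ 0.02  0.01 -0.01] shift in final axes [ 0.3  0.2 -3.2] pos [558.  -87.   16.8] th -5.88 F [-0.93  0.04 -0.37] open 51.1 t 11.75
```

```bash
python3 -m handwheel '[{"ax":0,"ay":0,"az":0,"tx":0,"ty":0,"tz":-20,"grip":0.4},{"ax":0,"ay":0,"az":0,"tx":0,"ty":0,"tz":-22,"grip":1},{"ax":0,"ay":0,"az":0,"tx":0,"ty":0,"tz":0,"grip":1},{"ax":0,"ay":0,"az":0,"tx":0,"ty":0,"tz":0,"grip":1},{"ax":0,"ay":0,"az":0,"tx":0,"ty":0,"tz":0,"grip":1},{"ax":0,"ay":0,"az":0,"tx":0,"ty":0,"tz":0,"grip":1}]'
python3 - <<'E'
from h import *
plan([558.2,-87.3,20],-5.87)
for n in ("side",):
    im=arm.capture(n); 
    cv2.imwrite(f"pics/{n}12.png",cv2.resize(im[250:400,330:480,::-1],None,fx=4,fy=4,interpolation=cv2.INTER_CUBIC))
E
```

```text
clock: 12.25
position: [0.5571, -0.0866, 0.0578]
tool_rot: [-3.137, 0.161, 0.003]
ft_force: [0.1, -0.2, -0.8]
opening: 0.0
turn [-0.02  0.11 -0.01] shift in final axes [ 1.2  0.6 37.8] pos [557.1 -86.6  57.8] th -5.88 F [ 0.14 -0.15 -0.81] open 0.0 t 12.25
```

View pics/side12.png

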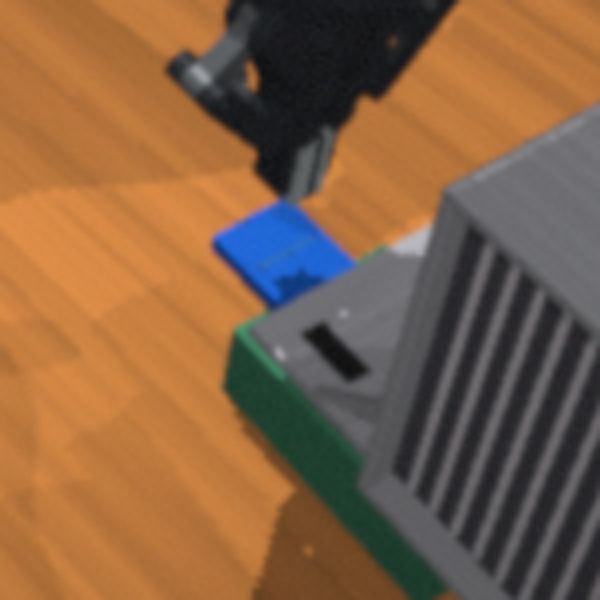

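```bash
python3 -c "
from h import *
plan([559.5,-139.5,52],-5.87)"
python3 -m handwheel '[{"ax":0,"ay":0,"az":0,"tx":0,"ty":5,"tz":0,"grip":0.56},{"ax":0,"ay":0,"az":0,"tx":2,"ty":14,"tz":0,"grip":0.56},{"ax":0,"ay":0,"az":0,"tx":3,"ty":17,"tz":0,"grip":0.56},{"ax":0,"ay":0,"az":0,"tx":2,"ty":11,"tz":2,"grip":0.56},{"ax":0,"ay":0,"az":0,"tx":1,"ty":5,"tz":4,"grip":0.56},{"ax":0,"ay":0,"az":0,"tx":0,"ty":0,"tz":2,"grip":0.56},{"ax":0,"ay":0,"az":0,"tx":0,"ty":0,"tz":0,"grip":0.56},{"ax":0,"ay":0,"az":0,"tx":0,"ty":0,"tz":0,"grip":0.56}]'
python3 -c "
from h import *
plan([559.5,-139.5,43],-5.87)"
```

```text
turn [-0.02  0.13 -0.01] shift in final axes [ 7.8 52.4  5.7] pos [557.1 -86.5  57.7] th -5.88 F [-0.2   0.35 -0.02] open -0.4 t 12.3
clock: 12.97
position: [0.5602, -0.1388, 0.0503]
tool_rot: [-3.137, 0.161, 0.002]
ft_force: [-0.6, 0.5, -0.6]
opening: 0.0377
turn [-0.04  0.07 -0.01] shift in final axes [-0.6  0.7  7.3] pos [ 560.2 -138.8   50.3] th -5.88 F [-0.58  0.51 -0.61] open 37.7 t 12.97
```

```bash
python3 -m handwheel '[{"ax":0,"ay":0,"az":0,"tx":0,"ty":0,"tz":2,"grip":0.56},{"ax":0,"ay":0,"az":0,"tx":0,"ty":0,"tz":2,"grip":0.56},{"ax":0,"ay":0,"az":0,"tx":0,"ty":0,"tz":1,"grip":0.56},{"ax":0,"ay":0,"az":0,"tx":0,"ty":0,"tz":0,"grip":0.56}]'
python3 -m handwheel '[{"ax":0,"ay":0,"az":0,"tx":0,"ty":0,"tz":1,"grip":0.56},{"ax":0,"ay":0,"az":0,"tx":0,"ty":0,"tz":0,"grip":0.56}]'
python3 -m handwheel '[{"ax":0,"ay":0,"az":0,"tx":0,"ty":0,"tz":1,"grip":0.56},{"ax":0,"ay":0,"az":0,"tx":0,"ty":0,"tz":0,"grip":0.56}]'
python3 -m handwheel '[{"ax":0,"ay":0,"az":0,"tx":0,"ty":0,"tz":1,"grip":0.56},{"ax":0,"ay":0,"az":0,"tx":0,"ty":0,"tz":0,"grip":0.56}]'
```

```text
clock: 13.3
position: [0.5605, -0.1388, 0.0457]
tool_rot: [-3.137, 0.16, 0.001]
ft_force: [-0.2, -0.7, 0.1]
opening: 0.0374
clock: 13.47
position: [0.5607, -0.1391, 0.0449]
tool_rot: [-3.137, 0.161, 0.0]
ft_force: [-0.3, -0.1, -0.5]
opening: 0.0373
clock: 13.63
position: [0.5607, -0.1393, 0.0439]
tool_rot: [3.137, -0.161, -0.0]
ft_force: [-0.4, -0.2, -0.8]
opening: 0.0375
clock: 13.8
position: [0.5606, -0.1393, 0.0428]
tool_rot: [-3.137, 0.161, 0.0]
ft_force: [-0.3, 0.1, -0.6]
opening: 0.0377
```

```bash
python3 -m handwheel '[{"ax":0,"ay":0,"az":0,"tx":0,"ty":0,"tz":0.5,"grip":0.56},{"ax":0,"ay":0,"az":0,"tx":0,"ty":0,"tz":0,"grip":0.56}]'
python3 -m handwheel '[{"ax":0,"ay":0,"az":0,"tx":0,"ty":0,"tz":0.5,"grip":0.56},{"ax":0,"ay":0,"az":0,"tx":0,"ty":0,"tz":0,"grip":0.56}]'
python3 -m handwheel '[{"ax":0,"ay":0,"az":0,"tx":0,"ty":0,"tz":1,"grip":0.56},{"ax":0,"ay":0,"az":0,"tx":0,"ty":0,"tz":0,"grip":0.56}]'
python3 -m handwheel '[{"ax":0,"ay":0,"az":0,"tx":0,"ty":0,"tz":1,"grip":0.56},{"ax":0,"ay":0,"az":0,"tx":0,"ty":0,"tz":0,"grip":0.56}]'
```

```text
clock: 13.97
position: [0.5606, -0.1393, 0.0424]
tool_rot: [-3.137, 0.161, 0.0]
ft_force: [-0.3, -0.4, 0.0]
opening: 0.0376
clock: 14.13
position: [0.5607, -0.1393, 0.0419]
tool_rot: [-3.137, 0.161, 0.0]
ft_force: [0.3, 0.4, 0.5]
opening: 0.0373
clock: 14.3
position: [0.5606, -0.1393, 0.0408]
tool_rot: [-3.137, 0.161, 0.0]
ft_force: [0.2, -0.2, -0.5]
opening: 0.0377
clock: 14.47
position: [0.5606, -0.1393, 0.0398]
tool_rot: [-3.137, 0.161, 0.0]
ft_force: [-0.5, -0.1, -0.3]
opening: 0.0378
```

```bash
python3 -m handwheel '[{"ax":0,"ay":0,"az":0,"tx":-1,"ty":0,"tz":-5,"grip":0.3},{"ax":0,"ay":0,"az":0,"tx":-3,"ty":-6,"tz":-5,"grip":0.3},{"ax":0,"ay":0,"az":0,"tx":-3,"ty":-6,"tz":0,"grip":0.3},{"ax":0,"ay":0,"az":0,"tx":0,"ty":0,"tz":4,"grip":0.3},{"ax":0,"ay":0,"az":0,"tx":0,"ty":0,"tz":4,"grip":0.3},{"ax":0,"ay":0,"az":0,"tx":0,"ty":0,"tz":2,"grip":0.3},{"ax":0,"ay":0,"az":0,"tx":0,"ty":0,"tz":0,"grip":0.3},{"ax":0,"ay":0,"az":0,"tx":0,"ty":0,"tz":0,"grip":0.3}]'
python3 - <<'E'
from h import *
plan([554.2,-126.9,40],-5.87)
im=arm.capture("side"); cv2.imwrite("pics/side13.png",cv2.resize(im[250:400,330:480,::-1],None,fx=4,fy=4,interpolation=cv2.INTER_CUBIC))
E
```

```text
clock: 15.13
position: [0.5547, -0.1266, 0.0395]
tool_rot: [-3.137, 0.161, 0.001]
ft_force: [0.1, 0.3, 0.1]
opening: 0.0596
turn [-0.01  0.05 -0.01] shift in final axes [-0.4  0.3 -0.5] pos [ 554.7 -126.6   39.5] th -5.88 F [0.07 0.34 0.12] open 59.6 t 15.13
```

View pics/side13.png

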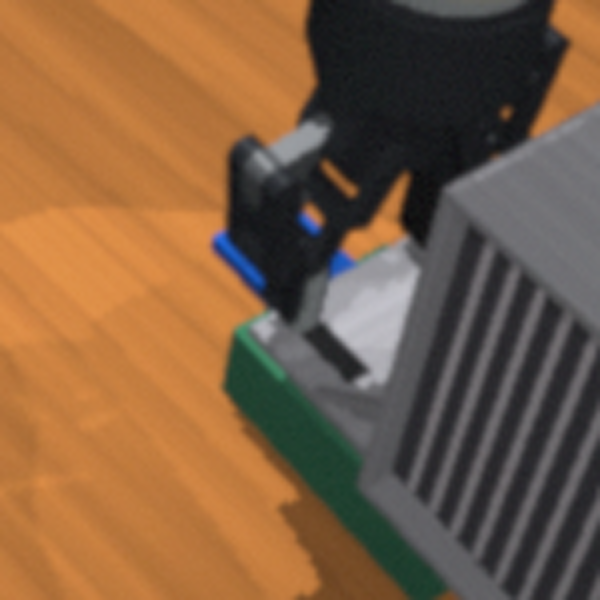

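```bash
python3 -m handwheel '[{"ax":0,"ay":0,"az":0,"tx":0,"ty":0,"tz":1,"grip":0.3},{"ax":0,"ay":0,"az":0,"tx":0,"ty":0,"tz":1,"grip":0.3},{"ax":0,"ay":0,"az":0,"tx":0,"ty":0,"tz":0,"grip":0.3}]'
python3 -m handwheel '[{"ax":0,"ay":0,"az":0,"tx":0,"ty":0,"tz":1,"grip":0.3},{"ax":0,"ay":0,"az":0,"tx":0,"ty":0,"tz":1,"grip":0.3},{"ax":0,"ay":0,"az":0,"tx":0,"ty":0,"tz":0,"grip":0.3}]'
python3 -m handwheel '[{"ax":0,"ay":0,"az":0,"tx":0,"ty":0,"tz":1,"grip":0.3},{"ax":0,"ay":0,"az":0,"tx":0,"ty":0,"tz":0,"grip":0.3}]'
```

```text
clock: 15.43
position: [0.5549, -0.1267, 0.0378]
tool_rot: [-3.137, 0.161, 0.0]
ft_force: [-0.6, -0.9, -0.4]
opening: 0.0597
clock: 15.68
position: [0.5549, -0.1266, 0.0358]
tool_rot: [-3.137, 0.161, 0.0]
ft_force: [-0.4, -0.7, 0.9]
opening: 0.06
clock: 15.85
position: [0.5549, -0.1266, 0.0348]
tool_rot: [-3.137, 0.161, 0.0]
ft_force: [0.8, -0.1, 0.2]
opening: 0.06
```

```bash
python3 -m handwheel '[{"ax":0,"ay":0,"az":0,"tx":0,"ty":0,"tz":1,"grip":0.3},{"ax":0,"ay":0,"az":0,"tx":0,"ty":0,"tz":0,"grip":0.3}]'
python3 -m handwheel '[{"ax":0,"ay":0,"az":0,"tx":0,"ty":0,"tz":1,"grip":0.3},{"ax":0,"ay":0,"az":0,"tx":0,"ty":0,"tz":0,"grip":0.3}]'
python3 -m handwheel '[{"ax":0,"ay":0,"az":0,"tx":0,"ty":0,"tz":1,"grip":0.3},{"ax":0,"ay":0,"az":0,"tx":0,"ty":0,"tz":0,"grip":0.3}]'
python3 -m handwheel '[{"ax":0,"ay":0,"az":0,"tx":0,"ty":0,"tz":1,"grip":0.3},{"ax":0,"ay":0,"az":0,"tx":0,"ty":0,"tz":0,"grip":0.3}]'
python3 - <<'E'
from h import *
im=arm.capture("side"); cv2.imwrite("pics/side14.png",cv2.resize(im[250:400,330:480,::-1],None,fx=4,fy=4,interpolation=cv2.INTER_CUBIC))
E
```

```text
clock: 16.02
position: [0.5549, -0.1266, 0.0338]
tool_rot: [-3.137, 0.161, 0.0]
ft_force: [-0.4, -0.2, 0.0]
opening: 0.0597
clock: 16.18
position: [0.5551, -0.1267, 0.0337]
tool_rot: [3.137, -0.161, -0.0]
ft_force: [-2.7, 1.5, 4.6]
opening: 0.0597
clock: 16.35
position: [0.5551, -0.1267, 0.0336]
tool_rot: [3.137, -0.161, -0.0]
ft_force: [-5.8, 1.9, 13.2]
opening: 0.0598
clock: 16.52
position: [0.5551, -0.1267, 0.0336]
tool_rot: [3.137, -0.161, -0.001]
ft_force: [-9.1, 2.9, 18.5]
opening: 0.06
```

View pics/side14.png

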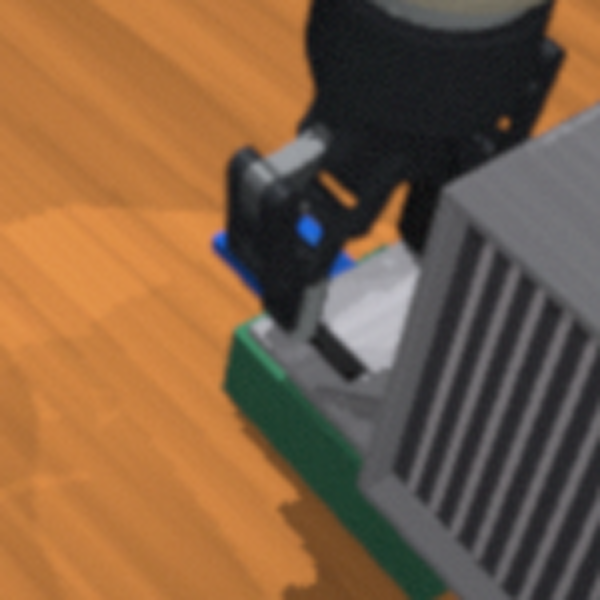

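```bash
python3 -m handwheel '[{"ax":0,"ay":0,"az":0,"tx":0,"ty":0,"tz":-5,"grip":0.3},{"ax":0,"ay":0,"az":0,"tx":0,"ty":-3,"tz":-3,"grip":0.3},{"ax":0,"ay":0,"az":0,"tx":1,"ty":-9,"tz":0,"grip":0.3},{"ax":0,"ay":0,"az":0,"tx":0,"ty":-8,"tz":3,"grip":0.3},{"ax":0,"ay":0,"az":0,"tx":0,"ty":-2,"tz":7,"grip":0.3},{"ax":0,"ay":0,"az":0,"tx":0,"ty":0,"tz":7,"grip":0.3},{"ax":0,"ay":0,"az":0,"tx":0,"ty":0,"tz":4,"grip":0.3},{"ax":0,"ay":0,"az":0,"tx":0,"ty":0,"tz":2,"grip":0.3},{"ax":0,"ay":0,"az":0,"tx":0,"ty":0,"tz":0,"grip":0.3},{"ax":0,"ay":0,"az":0,"tx":0,"ty":0,"tz":0,"grip":0.3}]'
python3 -c "
from h import *
plan([556.3,-106,40],-5.87)"
```

```text
clock: 17.4
position: [0.558, -0.105, 0.0156]
tool_rot: [-3.137, 0.161, 0.001]
ft_force: [0.3, 0.7, -0.0]
opening: 0.0599
turn [-0.01  0.04 -0.02] shift in final axes [ -1.6   1.2 -24.4] pos [ 558.  -105.    15.6] th -5.89 F [ 0.27  0.67 -0.02] open 59.9 t 17.4
```

```bash
python3 -m handwheel '[{"ax":0,"ay":0,"az":0,"tx":0,"ty":0,"tz":2,"grip":0.3},{"ax":0,"ay":0,"az":0,"tx":0,"ty":0,"tz":2,"grip":0.3},{"ax":0,"ay":0,"az":0,"tx":0,"ty":0,"tz":0,"grip":0.3}]'
python3 -m handwheel '[{"ax":0,"ay":0,"az":0,"tx":0,"ty":0,"tz":1,"grip":0.3},{"ax":0,"ay":0,"az":0,"tx":0,"ty":0,"tz":1,"grip":0.3},{"ax":0,"ay":0,"az":0,"tx":0,"ty":0,"tz":0,"grip":0.3}]'
python3 -m handwheel '[{"ax":0,"ay":0,"az":0,"tx":0,"ty":0,"tz":1,"grip":0.3},{"ax":0,"ay":0,"az":0,"tx":0,"ty":0,"tz":0,"grip":0.3}]'
python3 -m handwheel '[{"ax":0,"ay":0,"az":0,"tx":0,"ty":0,"tz":1,"grip":0.3},{"ax":0,"ay":0,"az":0,"tx":0,"ty":0,"tz":0,"grip":0.3}]'
```

```text
clock: 17.65
position: [0.5581, -0.105, 0.0118]
tool_rot: [-3.137, 0.161, 0.0]
ft_force: [0.5, 0.7, -0.3]
opening: 0.0602
clock: 17.9
position: [0.5581, -0.1049, 0.0099]
tool_rot: [-3.137, 0.161, 0.0]
ft_force: [0.6, 0.6, -0.2]
opening: 0.0597
clock: 18.07
position: [0.5581, -0.1048, 0.0088]
tool_rot: [-3.137, 0.161, 0.0]
ft_force: [-0.2, -0.1, 0.1]
opening: 0.0599
clock: 18.23
position: [0.5583, -0.1049, 0.0087]
tool_rot: [3.137, -0.161, -0.0]
ft_force: [-1.8, 0.8, 5.7]
opening: 0.0597
```

The touch probe gives foot top 33.7 and seat 8.7 at the same finger opening. The gap is therefore 25.0 − 5 = 20.0 mm. One packer leaves 12 mm, which the wedge can fill, so I'll go for the wedge next.

```bash
python3 -m handwheel '[{"ax":0,"ay":0,"az":0,"tx":0,"ty":0,"tz":-10,"grip":0.3},{"ax":0,"ay":0,"az":0,"tx":0,"ty":0,"tz":-25,"grip":0.3},{"ax":0,"ay":0,"az":-5.2,"tx":0,"ty":0,"tz":-20,"grip":0.4},{"ax":0,"ay":0,"az":-5.2,"tx":0,"ty":-5,"tz":-5,"grip":0.4}]'
python3 -c "
from h import *
plan([592.7,363.7,30],4.5)"
```

```text
clock: 18.57
position: [0.561, -0.1013, 0.0725]
tool_rot: [3.136, 0.129, 0.009]
ft_force: [-0.0, -0.3, 0.6]
opening: 0.0511
turn [ 0.16 -0.33  0.23] shift in final axes [  68.1 -461.1   42.5] pos [ 561.  -101.3   72.5] th 4.73 F [-0.03 -0.31  0.56] open 51.1 t 18.57
```

```bash
python3 -m handwheel '[{"ax":0,"ay":0,"az":0,"tx":3,"ty":-20,"tz":0,"grip":0.4},{"ax":0,"ay":0,"az":0,"tx":6,"ty":-40,"tz":0,"grip":0.4},{"ax":0,"ay":0,"az":0,"tx":6,"ty":-40,"tz":0,"grip":0.4},{"ax":0,"ay":0,"az":0,"tx":6,"ty":-40,"tz":0,"grip":0.4},{"ax":0,"ay":0,"az":0,"tx":6,"ty":-40,"tz":0,"grip":0.4},{"ax":0,"ay":0,"az":0,"tx":6,"ty":-40,"tz":0,"grip":0.4},{"ax":0,"ay":0,"az":0,"tx":6,"ty":-40,"tz":0,"grip":0.4},{"ax":0,"ay":0,"az":0,"tx":6,"ty":-40,"tz":0,"grip":0.4},{"ax":0,"ay":0,"az":0,"tx":6,"ty":-40,"tz":5,"grip":0.4},{"ax":0,"ay":0,"az":0,"tx":6,"ty":-40,"tz":5,"grip":0.4}]'
python3 -m handwheel '[{"ax":0,"ay":0,"az":0,"tx":6,"ty":-40,"tz":5,"grip":0.4},{"ax":0,"ay":0,"az":0,"tx":4,"ty":-28,"tz":10,"grip":0.4},{"ax":0,"ay":0,"az":0,"tx":1,"ty":-10,"tz":10,"grip":0.4},{"ax":0,"ay":0,"az":0,"tx":0,"ty":-3,"tz":5,"grip":0.4},{"ax":0,"ay":0,"az":0,"tx":0,"ty":0,"tz":2,"grip":0.4},{"ax":0,"ay":0,"az":0,"tx":0,"ty":0,"tz":0,"grip":0.4},{"ax":0,"ay":0,"az":0,"tx":0,"ty":0,"tz":0,"grip":0.4},{"ax":0,"ay":0,"az":0,"tx":0,"ty":0,"tz":0,"grip":0.4}]'
python3 - <<'E'
from h import *
plan([592.7,363.7,5],4.5)
for n in ("side","top"):
    im=arm.capture(n); x0,y0=(210,140) if n=="side" else (170,130)
    cv2.imwrite(f"pics/{n}15.png",cv2.resize(im[y0:y0+120,x0:x0+120,::-1],None,fx=5,fy=5,interpolation=cv2.INTER_CUBIC))
    cv2.imwrite(f"pics/{n}15f.png",im[:,:,::-1])
E
```

```text
clock: 19.4
position: [0.5856, 0.2858, 0.0592]
tool_rot: [-3.139, -0.124, -0.003]
ft_force: [0.4, -0.5, 0.7]
opening: 0.051
clock: 20.07
position: [0.5906, 0.3636, 0.0269]
tool_rot: [-3.139, -0.121, -0.001]
ft_force: [0.4, 0.5, 0.6]
opening: 0.0514
turn [-0.   -0.05 -0.08] shift in final axes [ 2.1  0.1 21.9] pos [590.6 363.6  26.9] th 4.42 F [0.45 0.49 0.6 ] open 51.4 t 20.07
```

View pics/side15.png

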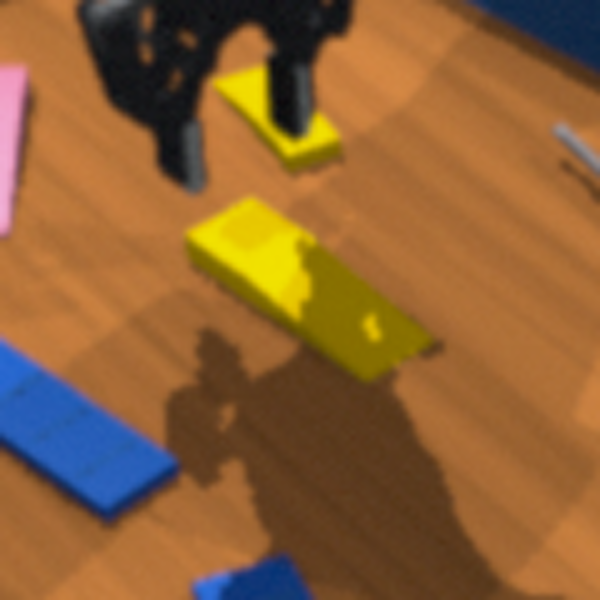

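View pics/top15f.png

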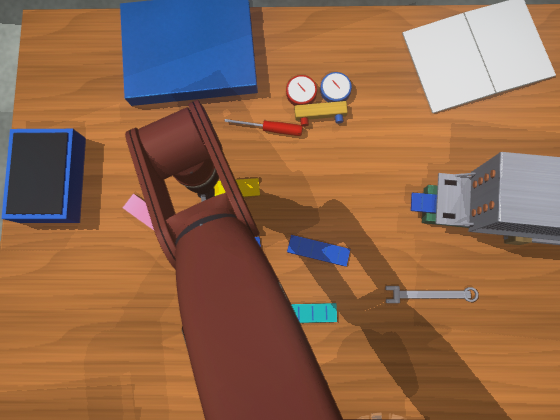

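```bash
python3 -m handwheel '[{"ax":0,"ay":0,"az":0,"tx":2,"ty":0,"tz":10,"grip":0.4},{"ax":0,"ay":0,"az":0,"tx":0,"ty":0,"tz":12,"grip":0.4},{"ax":0,"ay":0,"az":0,"tx":0,"ty":0,"tz":10,"grip":0.4},{"ax":0,"ay":0,"az":0,"tx":0,"ty":0,"tz":8,"grip":0.4},{"ax":0,"ay":0,"az":0,"tx":0,"ty":0,"tz":4,"grip":0.4},{"ax":0,"ay":0,"az":0,"tx":0,"ty":0,"tz":2,"grip":0.4},{"ax":0,"ay":0,"az":0,"tx":0,"ty":0,"tz":0,"grip":0.4},{"ax":0,"ay":0,"az":0,"tx":0,"ty":0,"tz":0,"grip":0.4}]'
python3 - <<'E'
from h import *
plan([592.7,363.7,-20],4.5)
for n in ("side",):
    im=arm.capture(n); x0,y0=(210,140) if n=="side" else (170,130)
    cv2.imwrite(f"pics/{n}16.png",cv2.resize(im[y0:y0+120,x0:x0+120,::-1],None,fx=5,fy=5,interpolation=cv2.INTER_CUBIC))
E
```

```text
clock: 20.83
position: [0.5918, 0.3654, -0.0199]
tool_rot: [-3.139, -0.124, -0.0]
ft_force: [-0.1, -0.1, -0.2]
opening: 0.0513
turn [-0.   -0.01  0.03] shift in final axes [0.7 1.7 0.1] pos [591.8 365.4 -19.9] th 4.53 F [-0.08 -0.07 -0.22] open 51.3 t 20.83
```

View pics/side16.png

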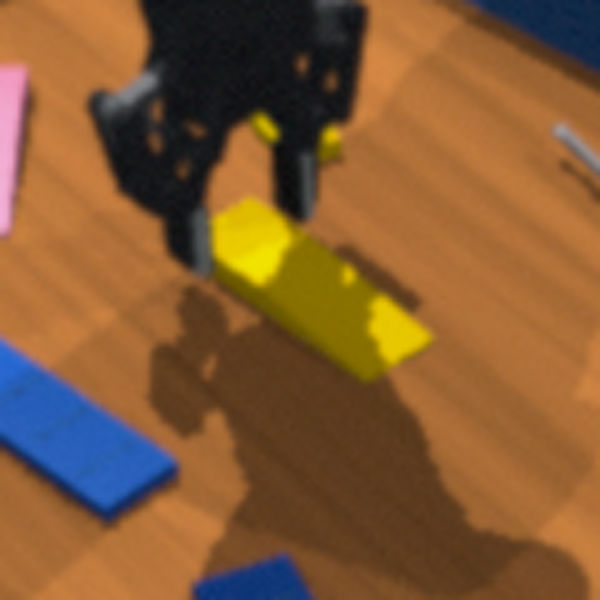

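```bash
python3 -m handwheel '[{"ax":0,"ay":0,"az":0,"tx":0.7,"ty":1,"tz":0,"grip":0.5},{"ax":0,"ay":0,"az":0,"tx":0,"ty":0,"tz":0,"grip":0.7},{"ax":0,"ay":0,"az":0,"tx":0,"ty":0,"tz":0,"grip":0.7},{"ax":0,"ay":0,"az":0,"tx":0,"ty":0,"tz":0,"grip":0.7}]' 60
python3 -c "
from h import *
plan([592.7,363.7,-20],4.5)"
python3 -m handwheel '[{"ax":0,"ay":0,"az":0,"tx":0,"ty":0,"tz":-3,"grip":0.7},{"ax":0,"ay":0,"az":0,"tx":0,"ty":0,"tz":-15,"grip":0.7},{"ax":0,"ay":0,"az":0,"tx":0,"ty":0,"tz":-30,"grip":0.7},{"ax":0,"ay":0,"az":5.2,"tx":0,"ty":0,"tz":-25,"grip":0.7},{"ax":0,"ay":0,"az":5.2,"tx":0,"ty":5,"tz":-7,"grip":0.7}]'
python3 - <<'E'
from h import *
plan([570,28,40],-5.87)
im=arm.capture("side"); x0,y0=(210,110)
cv2.imwrite(f"pics/side17.png",cv2.resize(im[y0:y0+150,x0:x0+150,::-1],None,fx=4,fy=4,interpolation=cv2.INTER_CUBIC))
E
```

```text
clock: 21.22
position: [0.5935, 0.3646, -0.0187]
tool_rot: [-3.138, -0.124, -0.003]
ft_force: [0.8, -0.5, 4.3]
opening: 0.0373
turn [-0.04 -0.12  0.02] shift in final axes [-0.8  0.9  1.3] pos [593.5 364.6 -18.7] th 4.52 F [ 0.8  -0.52  4.35] open 37.3 t 21.22
clock: 21.63
position: [0.5951, 0.3613, 0.0662]
tool_rot: [-3.133, 0.166, -0.01]
ft_force: [0.7, 0.6, 0.9]
opening: 0.0375
turn [-0.24 -0.36 -0.2 ] shift in final axes [  9.1 334.1  26.2] pos [595.1 361.3  66.2] th -6.07 F [0.71 0.56 0.91] open 37.5 t 21.63
```

View pics/side17.png

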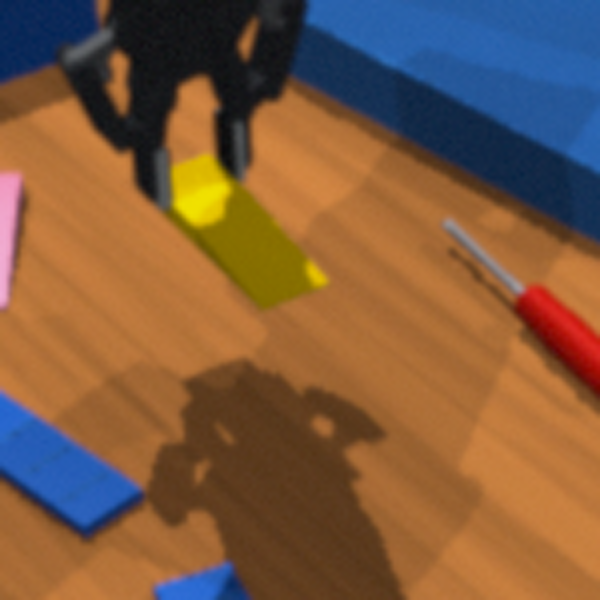

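```bash
python3 -c "
from h import *
plan([568,8,38],-5.87)"
python3 -m handwheel '[{"ax":0,"ay":0,"az":0,"tx":0.5,"ty":15,"tz":0,"grip":0.7},{"ax":0,"ay":0,"az":0,"tx":1,"ty":32,"tz":1,"grip":0.7},{"ax":0,"ay":0,"az":0,"tx":1,"ty":38,"tz":3,"grip":0.7},{"ax":0,"ay":0,"az":0,"tx":1,"ty":38,"tz":3,"grip":0.7},{"ax":0,"ay":0,"az":0,"tx":1,"ty":38,"tz":3,"grip":0.7},{"ax":0,"ay":0,"az":0,"tx":1,"ty":38,"tz":3,"grip":0.7},{"ax":0,"ay":0,"az":0,"tx":1,"ty":38,"tz":3,"grip":0.7},{"ax":0,"ay":0,"az":0,"tx":1,"ty":38,"tz":3,"grip":0.7},{"ax":0,"ay":0,"az":0,"tx":1,"ty":32,"tz":3,"grip":0.7},{"ax":0,"ay":0,"az":0,"tx":0.5,"ty":22,"tz":3,"grip":0.7}]'
python3 -m handwheel '[{"ax":0,"ay":0,"az":0,"tx":0,"ty":12,"tz":2,"grip":0.7},{"ax":0,"ay":0,"az":0,"tx":0,"ty":5,"tz":0,"grip":0.7},{"ax":0,"ay":0,"az":0,"tx":0,"ty":0,"tz":0,"grip":0.7},{"ax":0,"ay":0,"az":0,"tx":0,"ty":0,"tz":0,"grip":0.7},{"ax":0,"ay":0,"az":0,"tx":0,"ty":0,"tz":0,"grip":0.7},{"ax":0,"ay":0,"az":0,"tx":0,"ty":0,"tz":0,"grip":0.7}]'
python3 - <<'E'
from h import *
plan([568,6.2,32],-5.87)
im=arm.capture("side"); x0,y0=(320,210)
cv2.imwrite(f"pics/side18.png",cv2.resize(im[y0:y0+150,x0:x0+150,::-1],None,fx=4,fy=4,interpolation=cv2.INTER_CUBIC))
E
```

```text
turn [-0.21 -0.4  -0.55] shift in final axes [  8.7 353.1  28.3] pos [595.5 360.1  66.3] th -6.42 F [1.76 0.12 1.35] open 37.5 t 21.68
clock: 22.52
position: [0.5667, 0.0282, 0.0347]
tool_rot: [3.137, -0.16, -0.002]
ft_force: [0.5, 0.2, -1.0]
opening: 0.0382
clock: 23.02
position: [0.5662, 0.0155, 0.0331]
tool_rot: [-3.137, 0.158, -0.0]
ft_force: [0.7, -1.2, -0.2]
opening: 0.0376
turn [-0.01 -0.01  0.11] shift in final axes [2.8 9.1 1.1] pos [566.2  15.5  33.1] th -5.76 F [ 0.73 -1.19 -0.17] open 37.6 t 23.02
```

View pics/side18.png

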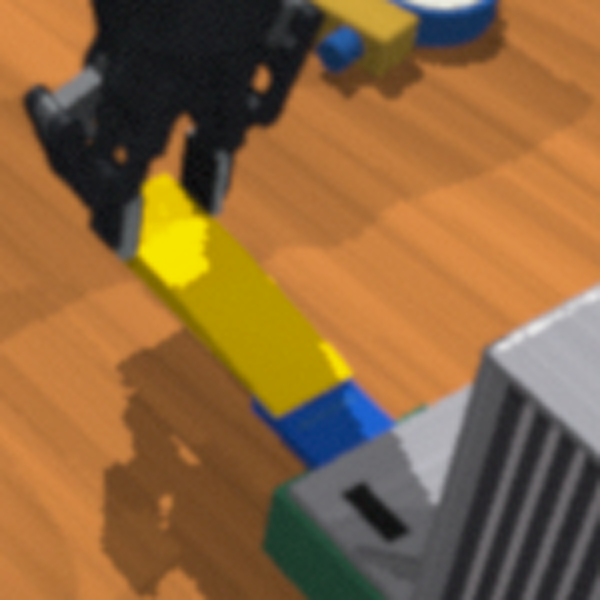

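```bash
python3 -m handwheel '[{"ax":0,"ay":0,"az":0.1,"tx":1.4,"ty":5,"tz":0,"grip":0.7},{"ax":0,"ay":0,"az":0,"tx":1.4,"ty":10,"tz":0,"grip":0.7},{"ax":0,"ay":0,"az":0,"tx":0,"ty":14,"tz":0,"grip":0.7},{"ax":0,"ay":0,"az":0,"tx":0,"ty":14,"tz":0.5,"grip":0.7},{"ax":0,"ay":0,"az":0,"tx":0,"ty":10,"tz":1,"grip":0.7},{"ax":0,"ay":0,"az":0,"tx":0,"ty":5,"tz":1,"grip":0.7},{"ax":0,"ay":0,"az":0,"tx":0,"ty":2,"tz":0,"grip":0.7},{"ax":0,"ay":0,"az":0,"tx":0,"ty":0,"tz":0,"grip":0.7},{"ax":0,"ay":0,"az":0,"tx":0,"ty":0,"tz":0,"grip":0.7}]'
python3 - <<'E'
from h import *
plan([558.4,-85.3,29.3],-5.87)
im=arm.capture("side"); x0,y0=(320,230)
cv2.imwrite(f"pics/side19.png",cv2.resize(im[y0:y0+150,x0:x0+150,::-1],None,fx=4,fy=4,interpolation=cv2.INTER_CUBIC))
E
```

```text
clock: 23.82
position: [0.5624, -0.0459, 0.0304]
tool_rot: [-3.137, 0.165, 0.0]
ft_force: [0.1, 0.6, -0.3]
opening: 0.0378
turn [-0.02  0.01 -0.14] shift in final axes [ 0.  39.6  1.1] pos [562.4 -45.9  30.4] th -6.01 F [ 0.1   0.58 -0.25] open 37.8 t 23.82
```

View pics/side19.png

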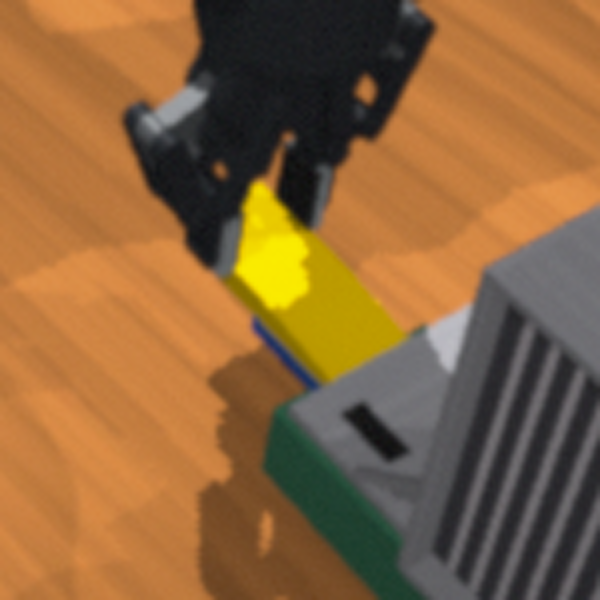

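```bash
python3 -m handwheel '[{"ax":0,"ay":0,"az":-0.1,"tx":0,"ty":4,"tz":0.5,"grip":0.7},{"ax":0,"ay":0,"az":0,"tx":0,"ty":6,"tz":0.5,"grip":0.7},{"ax":0,"ay":0,"az":0,"tx":0,"ty":6,"tz":0,"grip":0.7},{"ax":0,"ay":0,"az":0,"tx":0,"ty":4,"tz":0,"grip":0.7},{"ax":0,"ay":0,"az":0,"tx":0,"ty":2,"tz":0,"grip":0.7},{"ax":0,"ay":0,"az":0,"tx":0,"ty":0,"tz":0,"grip":0.7},{"ax":0,"ay":0,"az":0,"tx":0,"ty":0,"tz":0,"grip":0.7}]'
python3 -c "
from h import *
plan([558.4,-85.3,29.3],-5.87)"
```

```text
clock: 24.45
position: [0.5602, -0.0679, 0.0295]
tool_rot: [-3.137, 0.162, -0.0]
ft_force: [0.3, -0.6, -0.0]
opening: 0.0373
turn [-0.01 -0.   -0.03] shift in final axes [-0.  17.5  0.2] pos [560.2 -67.9  29.5] th -5.9 F [ 0.26 -0.57 -0.03] open 37.3 t 24.45
```

```bash
python3 -m handwheel '[{"ax":0,"ay":0,"az":0,"tx":0,"ty":2,"tz":0.5,"grip":0.7},{"ax":0,"ay":0,"az":0,"tx":0,"ty":2,"tz":0,"grip":0.7},{"ax":0,"ay":0,"az":0,"tx":0,"ty":0,"tz":0,"grip":0.7}]'
python3 -m handwheel '[{"ax":0,"ay":0,"az":0,"tx":0,"ty":2,"tz":0.5,"grip":0.7},{"ax":0,"ay":0,"az":0,"tx":0,"ty":1,"tz":0,"grip":0.7},{"ax":0,"ay":0,"az":0,"tx":0,"ty":0,"tz":0,"grip":0.7}]'
```

```text
clock: 24.7
position: [0.56, -0.0718, 0.0292]
tool_rot: [3.137, -0.161, 0.001]
ft_force: [-0.2, 1.2, 0.7]
opening: 0.0374
clock: 24.95
position: [0.56, -0.0747, 0.029]
tool_rot: [-3.137, 0.161, -0.001]
ft_force: [1.0, 1.8, 3.0]
opening: 0.0376
```

```bash
python3 -m handwheel '[{"ax":0,"ay":0,"az":0,"tx":0,"ty":1,"tz":0,"grip":0.7},{"ax":0,"ay":0,"az":0,"tx":0,"ty":2,"tz":0,"grip":0.7},{"ax":0,"ay":0,"az":0,"tx":0,"ty":2,"tz":0,"grip":0.7},{"ax":0,"ay":0,"az":0,"tx":0,"ty":1,"tz":0,"grip":0.7},{"ax":0,"ay":0,"az":0,"tx":0,"ty":0,"tz":0,"grip":0.7}]'
python3 -m handwheel '[{"ax":0,"ay":0,"az":0,"tx":0,"ty":1,"tz":0,"grip":0.7},{"ax":0,"ay":0,"az":0,"tx":0,"ty":1,"tz":0,"grip":0.7},{"ax":0,"ay":0,"az":0,"tx":0,"ty":0,"tz":0,"grip":0.7}]'
```

```text
clock: 25.37
position: [0.5593, -0.0808, 0.029]
tool_rot: [-3.137, 0.161, -0.001]
ft_force: [-0.5, 2.8, 5.1]
opening: 0.0375
clock: 25.62
position: [0.5592, -0.0827, 0.029]
tool_rot: [-3.137, 0.161, -0.001]
ft_force: [-0.3, 3.4, 5.5]
opening: 0.0377
```

```bash
python3 -m handwheel '[{"ax":0,"ay":0,"az":0,"tx":0,"ty":1,"tz":-0.4,"grip":0.7},{"ax":0,"ay":0,"az":0,"tx":0,"ty":0,"tz":0,"grip":0.7}]'
python3 -m handwheel '[{"ax":0,"ay":0,"az":0,"tx":0,"ty":1,"tz":0,"grip":0.7},{"ax":0,"ay":0,"az":0,"tx":0,"ty":0,"tz":0,"grip":0.7}]'
python3 -m handwheel '[{"ax":0,"ay":0,"az":0,"tx":0,"ty":1,"tz":0,"grip":0.7},{"ax":0,"ay":0,"az":0,"tx":0,"ty":0,"tz":0,"grip":0.7}]'
python3 -m handwheel '[{"ax":0,"ay":0,"az":0,"tx":0,"ty":1,"tz":0,"grip":0.7},{"ax":0,"ay":0,"az":0,"tx":0,"ty":0,"tz":0,"grip":0.7}]'
```

```text
clock: 25.78
position: [0.5588, -0.0839, 0.0291]
tool_rot: [3.137, -0.161, 0.001]
ft_force: [0.2, 2.1, 3.8]
opening: 0.0376
clock: 25.95
position: [0.5587, -0.0846, 0.0291]
tool_rot: [-3.137, 0.161, -0.001]
ft_force: [0.8, 2.3, 4.8]
opening: 0.0378
clock: 26.12
position: [0.5587, -0.0852, 0.0292]
tool_rot: [-3.137, 0.161, -0.001]
ft_force: [0.5, 4.3, 6.5]
opening: 0.0375
clock: 26.28
position: [0.5586, -0.0856, 0.0292]
tool_rot: [-3.136, 0.161, -0.001]
ft_force: [0.9, 6.0, 6.2]
opening: 0.0377
```

```bash
python3 -m handwheel '[{"ax":0,"ay":0,"az":0,"tx":0,"ty":1,"tz":-0.3,"grip":0.7},{"ax":0,"ay":0,"az":0,"tx":0,"ty":0,"tz":0,"grip":0.7}]'
python3 -m handwheel '[{"ax":0,"ay":0,"az":0,"tx":0,"ty":1,"tz":-0.3,"grip":0.7},{"ax":0,"ay":0,"az":0,"tx":0,"ty":0,"tz":0,"grip":0.7}]'
python3 - <<'E'
from h import *
plan([558.4,-85.3,29.3],-5.87)
for n in ("side","top"):
    im=arm.capture(n); x0,y0=(330,240) if n=="side" else (380,130)
    cv2.imwrite(f"pics/{n}20.png",cv2.resize(im[y0:y0+140,x0:x0+140,::-1],None,fx=4,fy=4,interpolation=cv2.INTER_CUBIC))
E
```

```text
clock: 26.45
position: [0.5585, -0.086, 0.0293]
tool_rot: [-3.135, 0.161, -0.001]
ft_force: [1.9, 8.7, 5.5]
opening: 0.0375
clock: 26.62
position: [0.5584, -0.0862, 0.0293]
tool_rot: [-3.134, 0.161, -0.001]
ft_force: [3.4, 11.2, 3.3]
opening: 0.0375
turn [-0.22 -0.01 -0.02] shift in final axes [-0.1 -0.9 -0. ] pos [558.4 -86.2  29.3] th -5.89 F [ 3.44 11.23  3.33] open 37.5 t 26.62
```

View pics/side20.png

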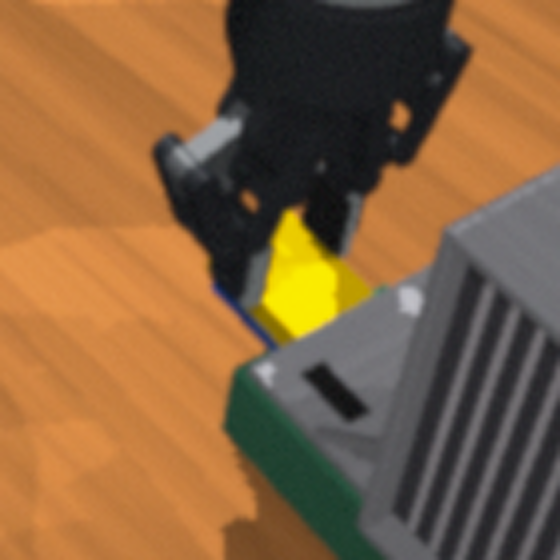

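```bash
python3 -m handwheel '[{"ax":0,"ay":0,"az":0,"tx":0,"ty":0,"tz":0,"grip":0.7},{"ax":0,"ay":0,"az":0,"tx":0,"ty":0,"tz":0,"grip":0.7},{"ax":0,"ay":0,"az":0,"tx":0,"ty":0,"tz":0,"grip":0.7},{"ax":0,"ay":0,"az":0,"tx":0,"ty":0,"tz":0,"grip":0.7},{"ax":0,"ay":0,"az":0,"tx":0,"ty":0,"tz":0,"grip":0.7},{"ax":0,"ay":0,"az":0,"tx":0,"ty":0,"tz":0,"grip":0.7}]'
python3 - <<'E'
from h import *
plan([558.4,-85.3,29.3],-5.87)
a=cv2.imread("pics/side0.png",0).astype(np.float32); im=arm.capture("side"); b=cv2.cvtColor(im,cv2.COLOR_RGB2GRAY).astype(np.float32)
for x0,y0,x1,y1 in((430,330,520,420),(390,310,440,360)):
    print(cv2.phaseCorrelate(a[y0:y1,x0:x1].copy(),b[y0:y1,x0:x1].copy(),cv2.createHanningWindow((x1-x0,y1-y0),cv2.CV_32F)))
im=arm.capture("top"); cv2.imwrite("pics/top21.png",im[:,:,::-1])
E
```

```text
clock: 27.22
position: [0.5584, -0.0862, 0.0293]
tool_rot: [-3.134, 0.161, -0.001]
ft_force: [2.3, 10.6, 3.4]
opening: 0.0375
turn [-0.21 -0.01 -0.01] shift in final axes [-0.1 -0.9 -0. ] pos [558.4 -86.2  29.3] th -5.88 F [ 2.29 10.61  3.37] open 37.5 t 27.22
((-0.07538695939563667, 0.04405589288735001), 0.8587940121874397)
((0.005618149408029183, -0.1489552440241546), 0.689010385131836)
```

View pics/top21.png

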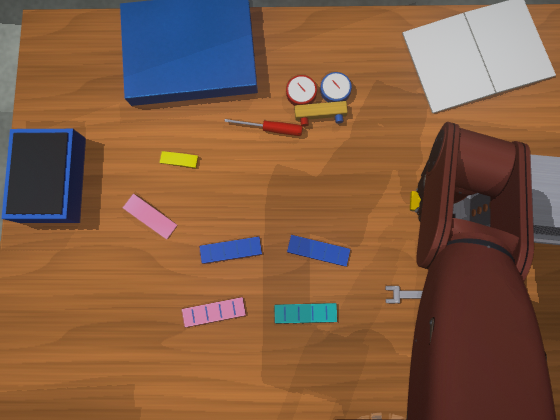

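```bash
python3 -c "
from workcell import arm
print(arm.finish_job()); o=arm.get_obs(); print(o['clock'],o['ft_force'],o['position'])"
```

```text
the job is handed in; nothing more can be done
None
the job is handed in; nothing more can be done
```

The job is handed in: one blue packer sits home under the foot, and the yellow wedge is tight on top of it with the gripper still holding and leaning on it. It took about 27 s of the 67 s.

- **Gap:** touching the foot top and the seat with the fingertips gave a gap of 20.0 mm. One packer leaves about 12 mm, within the wedge's 3–13 mm, so I used only one.
- **Packer:** it came up hard against the back stop (13.9 N with no further movement) before I let go.
- **Wedge:** I pushed it in thin end first until it tightened within about 1 mm of the depth I had worked out. At the end it held steady at about 11 N over half a second without creeping.
- **Coil:** comparing the pictures from before and after showed it had shifted less than 0.2 pixel, so I saw no sign of lifting.
- **Bystanders:** the gauges and the screwdriver looked unmoved in the last top view. The arm hid most of the wrench; its visible end was in place.

**Disagreements:**
- The cameras put the seat at about 38 mm and the touch measurements at about 40 mm; I trusted the touch.
- The fingertips stood 22–31 mm above the reported tool point, depending on the opening, so I set heights by contact.
- In the final pose the fingers and the wedge hide most of the packer. That it stayed fully home comes from the earlier contact with the stop, not from a last look.

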